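Fetch the grinding wheel from behind the powder jars

TASK

First move the jar, the square tin and the slim tube off the caddy and stand them all on the side board, leaving the small grinding wheel behind them where it is; then stand the wheel upright in the centre of the lap machine's plate, and only after that put the three containers back on the caddy, each on the very spot where it stood at the start. Keep everything upright, set things down rather than dropping them, and leave the bowl, the brush and the stone alone.

Things in the scene. Friction and masses are not known exactly. Their poses are not given: they have to be found in the camera images.
- jar_center (a point): Centre (half-way up) of the round white jar with a grey lid: upright straight-sided cylinder, diameter 52 mm, height 80 mm, about 0.16 kg, z up. At the start it stands on the caddy, at one of three places in front of or beside the wheel. The side can be gripped at any height, best near the top, so that the hand clears the other containers.
- tin_center (a point): Centre (half-way up) of the bare-metal square tin: upright box 46 x 46 mm, height 88 mm, about 0.18 kg; x and y point square to its side faces, z up. At the start it stands on the caddy at another of the three places, slightly turned. Best gripped near the top, across two opposite faces.
- tube_center (a point): Centre (half-way up) of the slim cardboard tube with a black cap: upright cylinder, diameter 36 mm, height 95 mm, about 0.12 kg, z up. At the start it stands on the caddy at the last of the three places. Best gripped near the top.
- wheel_center (a point): Centre (half-way up) of the small grey grinding wheel with a white spot on top: a low cylinder, diameter 48 mm, height 34 mm, about 0.14 kg, z up. At the start it stands on the caddy, towards its far edge and midway along it, among the three taller containers, which leave no room for a hand.
- caddy: Fixed wooden stand for the containers. Origin at the centre of its underside; x points to its far side (away from the robot), y to its left, z up. Floor 200 mm (x) by 270 mm (y), 12 mm above the bench; a rim 8 mm wide and 6 mm above that floor runs along the far and the two side edges, none in front. The wheel stands near x +35, y 0 mm; the three places of the containers are near (-47, 0), (35, 85) and (35, -85) mm, each up to 5 mm off.
- side_board: Fixed flat plywood board, the side area: 280 mm (x) by 140 mm (y), its top 8 mm above the bench. Origin at the centre of its underside, z up. It lies to the left or to the right of the caddy, the lap machine on the other side.
- lap_plate (a point): Centre of the top of the dark steel centre plate of the lap machine, where the wheel must stand; z up. The plate is 62 mm in diameter and its top is 59 mm above the bench; round it, 4 mm lower, a white ring of 92 mm diameter and, 7 mm lower than the plate, the grey lap disc of 152 mm diameter. The machine is fixed and nothing on it turns.
- bowl_center (a point): Bystander, to be left alone: green plastic bowl, 130 mm across, 55 mm high; the point is half-way up on its axis.
- brush_grip (a point): Bystander, to be left alone: a hand brush lying flat beyond the caddy; the point is on its handle, x along the brush.
- stone_center (a point): Bystander, to be left alone: a pale stone block, 70 x 50 mm and 32 mm high; the point is 12 mm above the bench.
There are look-alikes about, which are no part of the job. What is shaped like the part that bears jar_center but red or turquoise is not meant.

How it is judged:
On the way, in this order (a step that is already met when the one before it is completed fails the run):
1. jar, tin and tube all stand upright and released on the side board (centres at least 5 mm inside its edges), the wheel still within 15 mm of where it stood (x of jar_center in the frame of side_board between -0.135 and 0.135 m and y of jar_center in the frame of side_board between -0.065 and 0.065 m and z of jar_center in the frame of side_board between 0.043 and 0.053 m and angle between each of jar_center, tin_center, tube_center's own z axis and vertical below 0.1 rad and x of tin_center in the frame of side_board between -0.135 and 0.135 m and y of tin_center in the frame of side_board between -0.065 and 0.065 m and z of tin_center in the frame of side_board between 0.047 and 0.057 m and x of tube_center in the frame of side_board between -0.135 and 0.135 m and y of tube_center in the frame of side_board between -0.065 and 0.065 m and z of tube_center in the frame of side_board between 0.0505 and 0.0605 m and contact force between the fingers and jar below 0.1 N and contact force between the fingers and tin below 0.1 N and contact force between the fingers and tube below 0.1 N and distance of wheel_center from where it was at the start of the episode below 0.015 m), for 0.2 s.
2. the wheel stands upright and released on the lap machine's plate, within 12 mm of its centre, the three containers still on the side board (horizontal distance between wheel_center and lap_plate below 0.012 m and z of wheel_center in the frame of lap_plate between 0.012 and 0.022 m and angle between each of wheel_center, jar_center, tin_center, tube_center's own z axis and vertical below 0.1 rad and contact force between the fingers and wheel below 0.1 N and x of jar_center in the frame of side_board between -0.135 and 0.135 m and y of jar_center in the frame of side_board between -0.065 and 0.065 m and z of jar_center in the frame of side_board between 0.043 and 0.053 m and x of tin_center in the frame of side_board between -0.135 and 0.135 m and y of tin_center in the frame of side_board between -0.065 and 0.065 m and z of tin_center in the frame of side_board between 0.047 and 0.057 m and x of tube_center in the frame of side_board between -0.135 and 0.135 m and y of tube_center in the frame of side_board between -0.065 and 0.065 m and z of tube_center in the frame of side_board between 0.0505 and 0.0605 m), for 0.2 s.
At the end, for the whole second after the job is handed in: Jar, tin and tube each stand upright and at rest within 14 mm of where they stood at the start; the wheel stands upright and at rest on the lap machine's plate, within 12 mm of its centre (distance of each of jar_center, tin_center, tube_center from where it was at the start of the episode below 0.014 m and angle between each of jar_center, tin_center, tube_center, wheel_center's own z axis and vertical below 0.1 rad and linear speed of each of jar, tin, tube, wheel below 0.02 m/s and horizontal distance between wheel_center and lap_plate below 0.012 m and z of wheel_center in the frame of lap_plate between 0.012 and 0.022 m); the robot touches nothing.
It fails at once if a container or the wheel tips over (more than 0.5 rad) (angle between any of jar_center, tin_center, tube_center, wheel_center's own z axis and vertical above 0.5 rad).
It fails at once if a container or the wheel is dropped (faster than 0.7 m/s while the fingers do not touch it) ((linear speed of jar above 0.7 m/s and contact force between the fingers and jar below 0.1 N) or (linear speed of tin above 0.7 m/s and contact force between the fingers and tin below 0.1 N) or (linear speed of tube above 0.7 m/s and contact force between the fingers and tube below 0.1 N) or (linear speed of wheel above 0.7 m/s and contact force between the fingers and wheel below 0.1 N)).
It fails at once if bowl, brush or stone is moved more than 30 mm (distance of any of bowl_center, brush_grip, stone_center from where it was at the start of the episode above 0.03 m).
It also fails if it takes over 144 s, if anything falls off the work surface, if the arm or the gripper's body presses on something with over 40 N, if the wrist force passes 120 N, or if a joint passes its speed limit or range.

ROBOT

A 6-joint arm with a two-finger parallel gripper is mounted at the origin on the work surface. World frame = base frame: x ahead of the robot, y to its left, z up, the work surface at z = 0. Lengths are in m, angles in rad, forces in N, time in s.
With the tool pointing down it reaches from about 0.3 to 0.875 m from the base axis. Payload 6.4 kg.
Tool frame: the origin (TCP) lies at the very end of the fingers, on their centre line; the grasp point (between the pads) lies 19 mm behind it; z points along the fingers, y is the direction in which the jaws open and shut (so a half turn about z gives the same grasp; the last joint's range is limited). The gripper opens to 85 mm and grips with 20 to 120 N. Pads are 22 mm wide; open, the fingers measure 114 mm over their backs; the gripper's body (76 mm by 85 mm) begins 54 mm behind the grasp point. The pads swing forward as they close: fully open they stand 13 mm farther back than shut.
Start: joints at [0.939, 0.181, 1.607, -0, 1.354, -0.206], TCP at [0.237, 0.524, 0.231] pointing down, gripper open.
Joint ranges: [-2.99, 2.99], [-0.89, 2.07], [0.3, 2.58], [-1.14, 4.28], [0, 2.63], [-3.12, 3.12]. Speed limits (rad/s): [2.57, 2.57, 3.01, 3.14, 3.14, 3.14].

INTERFACE

Orientations are given as a unit quaternion [w, x, y, z].
In Python, from bench import telemetry, imaging, ctrl gives the robot as it stands.
- The arm moves only by the shell command python3 -m pendant 'ROWS' [OPENING]. ROWS is JSON, a list that holds one entry, the list of rows, each a list of 6 numbers: the shift along the tool's x, y, z in units of 200 mm (1.0 is 200 mm), then the turn, a rotation vector about the tool's x, y, z in units of pi rad (1.0 is pi rad). In form: [[[tx, ty, tz, rx, ry, rz], ...]]. A call has 1 to 12 rows; each row shifts and turns the pose as measured when the row begins, along the tool's axes as they then stand; what a row does not reach is not made up. A row lasts 1/8 s, in which the tool goes at most 62.5 mm and 10.7 degrees, less where a joint would pass 70% of its speed; a pose out of reach is approached as far as the arm can. A call with a number of a shift or a turn outside -1 to 1 is refused whole. A call with a gripper value outside its range is refused whole. OPENING is the closure, from 0 (fully open) to 1 (shut), set as the call begins (- or left out, the last holds). The fingers move at their own pace and stop on an object; the grip force is fixed at half the most. Time passes only in rows, so rows that do not move let the fingers close. It gives the time, the measured TCP pose, the force and the opening at its end, in the units of the state.
- telemetry.get_obs(): the state, without advancing time (a new reading comes with each control period).
- imaging.camera(name): name is "side" or "top" or "wrist"; returns a dict with "pixels" (400x640x3 uint8, blue, green, red), "vfov" (degrees; the focal length in pixels is half the picture's height over the tangent of half this angle, whatever the lens; pixels are square), "cx", "cy" (the principal point, pixels), "R" (3x3) and "t" (3): a world point X has camera coordinates R X + t. Camera axes: x right, y down, z forward; pixel columns grow to the right and rows downward; lengths in m; the calibration is good to about 2 mm. A picture is of the moment at which its call begins. There is no depth.
- ctrl.hand_in(): hands the job in, once; it reports no verdict.
The state is a dict: "time_s": time; "q": joint angles; "dq": joint speeds; "joint_efforts": joint torques, N m; "eef_pos": TCP position; "eef_rot": TCP orientation; "wrist_force": force on the tool from outside, world axes, zero at the start; "torque": the same for the moment, N m; "opening": opening from 0.0 (shut) to 1.0 (fully open).
Only numpy, scipy, OpenCV 4.12 (cv2) and the standard library are available. Lean on these libraries where they do the work, as an engineer would, in place of code of your own. Each camera call takes 0.05 s, during which the arm holds its last target.

## Working session

There is one attempt and no reset: what is moved stays moved. The work goes in short steps, Python scripts to look and compute and a shell command to move; the robot and the scene stay as the last step left them, time stands still between calls to the robot, and variables do not carry over. Pictures are saved under pics/ and viewed, and the job is handed in when it is done.

```bash
ls; mkdir -p pics
python3 - <<'E'
from bench import telemetry, imaging
import cv2
o=telemetry.get_obs(); print({k:o[k] for k in('time_s','eef_pos','eef_rot','opening','wrist_force')})
for n in("side","top","wrist"):
    c=imaging.camera(n); cv2.imwrite(f"pics/{n}0.png",c["pixels"]); print(n,c["vfov"],c["cx"],c["cy"],c["R"],c["t"])
E
```

```text
pics
{'time_s': 0.0, 'eef_pos': array([0.23716182, 0.52321501, 0.23038758]), 'eef_rot': array([-3.58627988e-04,  2.11312420e-01,  9.77418179e-01, -7.97216690e-04]), 'opening': 1.0011058403371802, 'wrist_force': array([-0.22192361, -0.61632658, -0.50886037])}
side 44.10334079330396 313.2362022306405 196.46099716300677 [[ 0.93463382 -0.3554142  -0.01184742]
 [-0.25354088 -0.64263653 -0.72300437]
 [ 0.24935243  0.67874814 -0.69074186]] [-0.60376726  0.2045323   1.21950725]
top 53.55432659777961 317.9723852309173 199.5492087407488 [[-0.027217   -0.99960612 -0.00684329]
 [-0.99089691  0.02788151 -0.13170398]
 [ 0.13184291  0.00319641 -0.99126547]] [0.02510097 0.64201138 1.01668335]
wrist 59.32953415042884 318.0680623412847 195.98321842336492 [[ 4.12912495e-01  9.10770436e-01 -6.96325949e-04]
 [ 8.72194266e-01 -3.95202980e-01  2.88256427e-01]
 [ 2.62260241e-01 -1.19632012e-01 -9.57553000e-01]] [-0.57410055 -0.03735683  0.37911619]
```

View pics/top0.png

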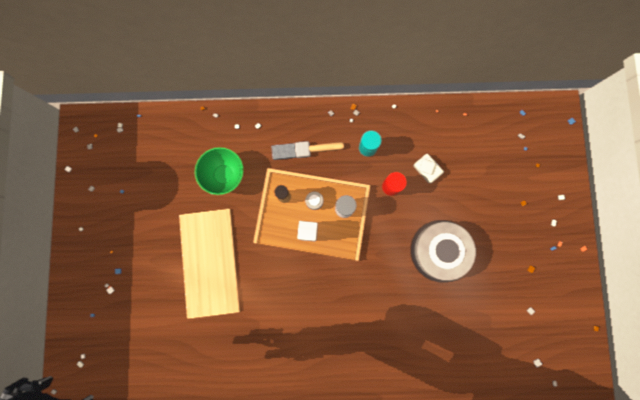

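View pics/side0.png

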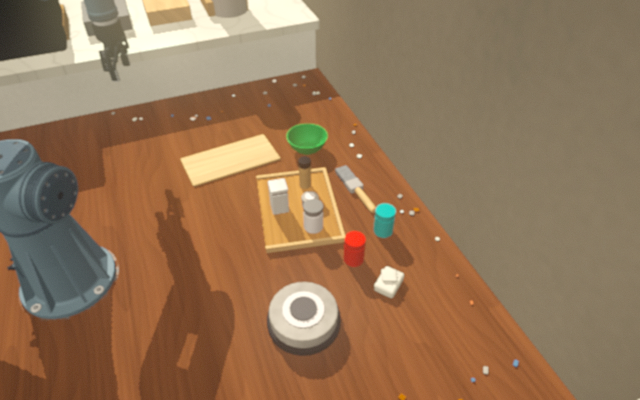

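View pics/wrist0.png

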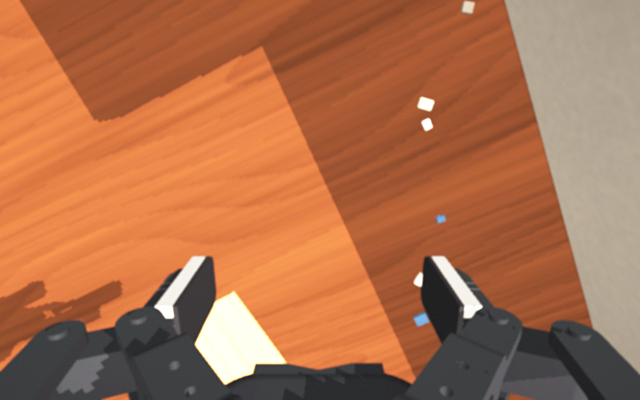

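The top view shows (right = −y, up = +x):
- **Jar candidates:** white with grey lid at (345,206), red at (395,184), turquoise at (370,144). I choose the grey-lidded one on the caddy.
- **White or pale objects:** the tin at (307,231), the stone at (429,168), and the wheel with its white spot at (314,200).
- **Others:** tube at (281,193), lap plate at (447,250), board at (209,264).

Next is a close crop.

```bash
cat > h.py <<'E'
import numpy as np, cv2
from bench import telemetry, imaging
def cam(n):
    c=imaging.camera(n); c["f"]=200/np.tan(np.radians(c["vfov"])/2); c["R"]=np.array(c["R"]);c["t"]=np.array(c["t"]); return c
def ray(c,u,v):
    d=c["R"].T@np.array([(u-c["cx"])/c["f"],(v-c["cy"])/c["f"],1]); return -c["R"].T@c["t"],d
def onz(c,u,v,z):
    o,d=ray(c,u,v); return o+d*(z-o[2])/d[2]
def proj(c,X):
    p=c["R"]@np.array(X)+c["t"]; return c["f"]*p[0]/p[2]+c["cx"],c["f"]*p[1]/p[2]+c["cy"]
E
python3 - <<'E'
from h import *
c=cam("top"); a=cv2.resize(c["pixels"][160:270,245:380],None,fx=5.5,fy=5.4,interpolation=cv2.INTER_CUBIC); cv2.imwrite("pics/top1.png",a)
c=cam("side"); a=cv2.resize(c["pixels"][145:255,250:350],None,fx=5.4,fy=5.4,interpolation=cv2.INTER_CUBIC); cv2.imwrite("pics/side1.png",a)
c=cam("top"); a=cv2.resize(c["pixels"][195:330,170:250],None,fx=4,fy=4,interpolation=cv2.INTER_CUBIC); b=cv2.resize(c["pixels"][205:295,400:490],(540,540),interpolation=cv2.INTER_CUBIC);
cv2.imwrite("pics/top2.png",np.hstack([cv2.resize(a,(240,405)),cv2.resize(b,(405,405))]))
E
```

```text
(no output)
```

View pics/top1.png

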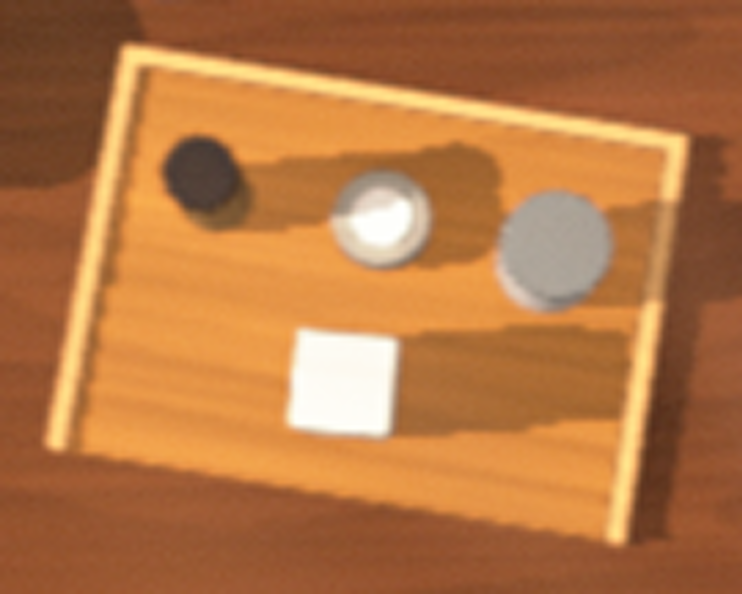

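View pics/side1.png

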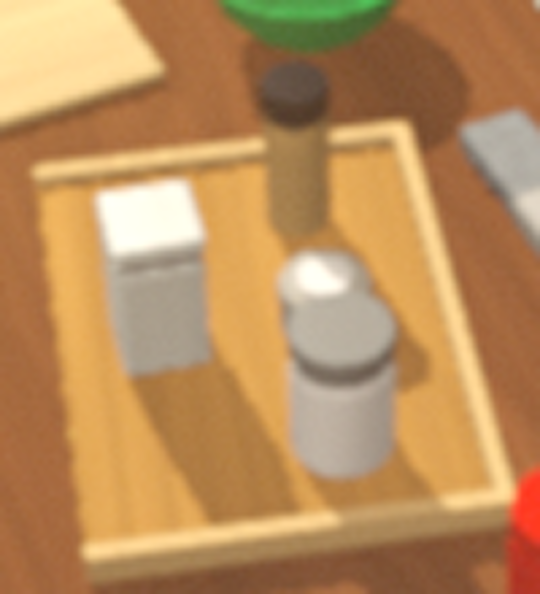

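View pics/top2.png

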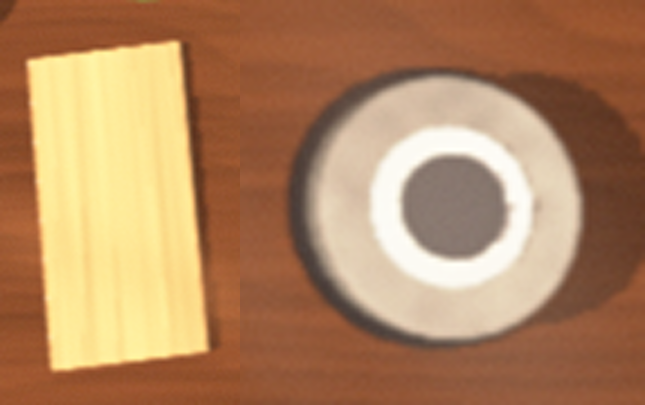

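Run:
```python
from h import *
c=cam("top"); im=c["pixels"].astype(int); b,g,r=im[...,0],im[...,1],im[...,2]
mx=im.max(2); mn=im.min(2); sat=(mx-mn)
def roi(m,x0,x1,y0,y1):
    k=np.zeros(m.shape,np.uint8); k[y0:y1,x0:x1]=m[y0:y1,x0:x1]; 
    n,l,s,ce=cv2.connectedComponentsWithStats(k); i=1+np.argmax(s[1:,4]); return (l==i).astype(np.uint8)
def rep(name,m,z):
    cs,_=cv2.findContours(m,0,1); k=max(cs,key=cv2.contourArea); M=cv2.moments(m,True); u,v=M['m10']/M['m00'],M['m01']/M['m00']
    (ex,ey),(a,bb),ang=cv2.fitEllipse(k); p=onz(c,u,v,z); q=onz(c,ex,ey,z); mmpx=np.linalg.norm(onz(c,u+1,v,z)-p)*1e3
    rect=cv2.minAreaRect(k)
    A=m.sum(); print(name,np.round((u,v),2),"ctr",np.round(p,4),"ell",np.round(q,4),"eqdiam mm",round(2*np.sqrt(A/np.pi)*mmpx,1),"side",round(np.sqrt(A)*mmpx,1))
    return k
for n,(x0,x1,y0,y1) in dict(jar=(330,360,190,222),tube=(270,292,180,206),wheel=(302,326,186,212),tin=(292,322,214,246)).items():
    print(n, im[(y0+y1)//2,(x0+x1)//2])
print("lid",im[203,346],"jarbody",im[214,342],"tube",im[192,281],"shadow",im[200,285],"wheel",im[206,310],"plate",im[250,447],"ring",im[250,435])
rep("tube",roi(mx<95,268,294,180,208),.107)
rep("jar lid+body",roi(sat<40,330,362,188,222),.092)
rep("jar lid",roi((sat<40)&(mx<160),330,362,188,222),.092)
rep("wheel",roi(sat<60,300,330,185,214),.046)
k=rep("tin",roi((sat<45)&(mx>150),290,324,214,246),.100)
P=np.array([onz(c,*p,.1)[:2] for p in cv2.boxPoints(cv2.minAreaRect(k))]); 
print("tin corners",P.round(4).tolist(), [np.degrees(np.arctan2(*(P[(i+1)%4]-P[i])[::-1])).round(1) for i in range(4)])
m=roi((mx<150)&(sat<45),430,464,234,268); rep("plate",m,.059)
rep("ring",cv2.morphologyEx(roi((mx>190)&(sat<45),425,470,228,274),cv2.MORPH_CLOSE,np.ones((25,25))),.055)
k=rep("board",roi((r>200)&(g>160)&(b>90),172,250,200,330),.008)
P=np.array([onz(c,*p,.008)[:2] for p in cv2.boxPoints(cv2.minAreaRect(k))]);print(P.round(4).tolist(),[np.degrees(np.arctan2(*(P[(i+1)%4]-P[i])[::-1])).round(1) for i in range(4)],P.mean(0))
# caddy corners by eye (crop)
for x,y,z in((127,45,.018),(688,135,.018),(50,448,.018),(615,545,.018)):
    print("caddy",onz(c,(x+.5)/5.5-.5+245,(y+.5)/5.4-.5+160,z).round(4))
```

```text
jar [153 164 174]
tube [54 65 80]
wheel [248 253 254]
tin [244 251 253]
lid [151 162 171] jarbody [144 154 166] tube [59 67 82] shadow [ 53  90 127] wheel [181 208 226] plate [111 122 138] ring [201 220 228]
tube [281.54 191.99] ctr [0.6556 0.0982 0.107 ] ell [0.6556 0.0982 0.107 ] eqdiam mm 31.6 side 28.0
jar lid+body [345.28 205.95] ctr [ 0.6175 -0.0617  0.092 ] ell [ 0.6175 -0.0618  0.092 ] eqdiam mm 51.3 side 45.5
jar lid [347. 215.] ctr [ 0.5944 -0.0652  0.092 ] ell [ 0.5944 -0.065   0.092 ] eqdiam mm 9.9 side 8.8
wheel [314.2  200.09] ctr [0.6408 0.0174 0.046 ] ell [0.6408 0.0174 0.046 ] eqdiam mm 46.7 side 41.4
tin [306.91 230.55] ctr [0.5574 0.0369 0.1   ] ell [0.5574 0.0368 0.1   ] eqdiam mm 50.7 side 45.0
tin corners [[0.5379, 0.0618], [0.5824, 0.0568], [0.5771, 0.0122], [0.5327, 0.0174]] [np.float64(-6.4), np.float64(-96.8), np.float64(173.3), np.float64(83.3)]
plate [447.13 250.49] ctr [ 0.4983 -0.3223  0.059 ] ell [ 0.4983 -0.3224  0.059 ] eqdiam mm 56.7 side 50.3
ring [446.46 250.8 ] ctr [ 0.4976 -0.3218  0.055 ] ell [ 0.4976 -0.3218  0.055 ] eqdiam mm 97.2 side 86.1
board [208.38 263.44] ctr [0.481  0.3088 0.008 ] ell [0.4805 0.3088 0.008 ] eqdiam mm 224.3 side 198.8
[[0.6199, 0.3959], [0.629, 0.2522], [0.3481, 0.2262], [0.3394, 0.365]] [np.float64(-86.4), np.float64(-174.7), np.float64(93.6), np.float64(6.3)] [0.48410946 0.30979682]
caddy [0.7379 0.1441 0.018 ]
caddy [ 0.6832 -0.1357  0.018 ]
caddy [0.5335 0.1841 0.018 ]
caddy [ 0.4781 -0.091   0.018 ]
```

Run:
```python
from h import *
t=cam("top"); s=cam("side")
def tri(a,b):
    o1,d1=ray(t,*a);o2,d2=ray(s,*b);d1/=np.linalg.norm(d1);d2/=np.linalg.norm(d2)
    k=np.linalg.lstsq(np.c_[d1,-d2],o2-o1,rcond=None)[0]; p,q=o1+k[0]*d1,o2+k[1]*d2; return ((p+q)/2).round(4),round(np.linalg.norm(p-q)*1e3,1)
for n,a,b,z in(("jar",(345.7,204.6),(313.1,206.4),.092),("tube",(281.3,191.8),(304.6,161.2),.107),("tin",(306.9,230.5),(277.9,185.3),.1),("wheel",(314.2,200.1),(309.7,197.3),.046)):
    print(n,tri(a,b),"top",onz(t,*a,z).round(4),"side",onz(s,*b,z).round(4))
im=s["pixels"].astype(int); mx=im.max(2);sat=mx-im.min(2)
for n,m,z in(("plate",(mx<150)&(sat<45),.059),):
    k=np.zeros(m.shape,np.uint8);k[290:325,285:325]=m[290:325,285:325]
    nn,l,st,ce=cv2.connectedComponentsWithStats(k);i=1+np.argmax(st[1:,4]);print(n,ce[i],st[i],onz(s,*ce[i],z))
print("red",onz(t,395,181,.08),"turq",onz(t,370.5,139,.08), "bowl",onz(t,219,171,.055))
# board corners from top2 crop: scale 3.0
for x,y in((27,60),(180,41),(208,350),(50,370)): print("board",onz(t,170+x/3-.3,195+y/3-.3,.008).round(4))
for u,v in((181,158),(265,137),(280,157),(193,183)): print("board side",onz(s,u,v,.008).round(4))
```

```text
jar (array([ 0.6221, -0.0634,  0.0856]), np.float64(0.8)) top [ 0.621  -0.0629  0.092 ] side [ 0.6203 -0.0696  0.092 ]
tube (array([0.6582, 0.0993, 0.1001]), np.float64(1.9)) top [0.6562 0.0988 0.107 ] side [0.6564 0.0913 0.107 ]
tin (array([0.559 , 0.0369, 0.0951]), np.float64(2.4)) top [0.5575 0.0369 0.1   ] side [0.5588 0.0314 0.1   ]
wheel (array([0.6422, 0.0174, 0.0389]), np.float64(0.9)) top [0.6408 0.0174 0.046 ] side [0.6401 0.0104 0.046 ]
plate [304.44036697 309.95412844] [292 298  23  22 218] [ 0.50020769 -0.33127421  0.059     ]
red [ 0.68031327 -0.19353564  0.08      ] turq [ 0.79407358 -0.13516793  0.08      ] bowl [0.72513985 0.26946111 0.055     ]
board [0.6158 0.3919 0.008 ]
board [0.6294 0.2514 0.008 ]
board [0.3525 0.2259 0.008 ]
board [0.339  0.3662 0.008 ]
board side [0.3411 0.3619 0.008 ]
board side [0.6173 0.369  0.008 ]
board side [0.6309 0.2522 0.008 ]
board side [0.3539 0.2316 0.008 ]
```

```bash
cat >> h.py <<'E'
from scipy.spatial.transform import Rotation as Ro
def to(x,y,z,yaw=None):
    o=telemetry.get_obs(); p=np.array(o["eef_pos"]); w,a,b,cc=o["eef_rot"]; R=Ro.from_quat([a,b,cc,w])
    th=np.degrees(np.arctan2(*R.as_matrix()[[1,0],1])); yaw=th if yaw is None else yaw
    c,s=np.cos(np.radians(yaw)),np.sin(np.radians(yaw)); T=Ro.from_matrix(np.array([[-s,c,0],[c,s,0],[0,0,-1]]).T)
    sh=R.inv().apply(np.array([x,y,z])-p)/.2; rv=(R.inv()*T).as_rotvec()/np.pi
    print("at",p.round(4),"yaw",th.round(1),"q",np.round(o["q"],2),"F",np.round(o["wrist_force"],1),"open",round(float(o["opening"]),3),"t",round(o["time_s"],2))
    print("shift",sh.round(3),"turn",rv.round(4),"min rows",int(np.ceil(max(np.linalg.norm(sh)/.3,np.linalg.norm(rv)*180/10))))
E
python3 -c "
from h import *
to(.50,.02,.28,80)"
```

```text
at [0.2375 0.5236 0.2312] yaw 65.6 q [ 0.94  0.18  1.61 -0.    1.35 -0.21] F [-0.2 -0.1 -0.1] open 1.003 t 0.45
shift [-2.236 -1.751 -0.244] turn [-0.   -0.   -0.08] min rows 10
```

```bash
python3 -m pendant '[[[-0.22,-0.175,-0.025,0,0,0],[-0.22,-0.175,-0.025,0,0,0],[-0.22,-0.175,-0.025,0,0,0],[-0.22,-0.175,-0.025,0,0,0],[-0.22,-0.175,-0.025,0,0,0],[-0.22,-0.175,-0.025,0,0,0],[-0.22,-0.175,-0.025,0,0,0],[-0.22,-0.175,-0.025,0,0,0],[-0.22,-0.175,-0.025,0,0,0],[-0.22,-0.175,-0.025,0,0,0],[0,0,0,0,0,-0.04],[0,0,0,0,0,-0.04]]]'; python3 -c "
from h import *
to(.50,.02,.28,80)"
```

```text
time_s: 1.95
eef_pos: [0.5028, 0.0069, 0.285]
eef_rot: [0.004, 0.083, 0.997, 0.001]
wrist_force: [-1.0, 0.5, 0.2]
opening: 1.002
at [0.5028 0.0069 0.285 ] yaw 80.5 q [-0.22 -0.03  1.72  0.    1.44 -1.63] F [-1.   0.5  0.2] open 1.002 t 1.95
shift [0.025 0.062 0.025] turn [0.0006 0.0025 0.0025] min rows 1
```

Run:
```python
from h import *
c=cam("wrist"); cv2.imwrite("pics/w1.png",c["pixels"]); np.savez("w1.npz",**c)
o=telemetry.get_obs();print(o["eef_pos"],np.abs(o["dq"]).max())
for n,p in dict(jar=(.621,-.063,.092),tube=(.656,.0985,.107),tin=(.5575,.037,.1),wheel=(.641,.0174,.046)).items(): print(n,np.round(proj(c,p),1))
```

```text
[0.50285654 0.00688939 0.28510902] 0.20954149868063046
jar [272.2 283.2]
tube [428.1 297.2]
tin [356.7 217.3]
wheel [345.1 267.6]
```

View pics/w1.png

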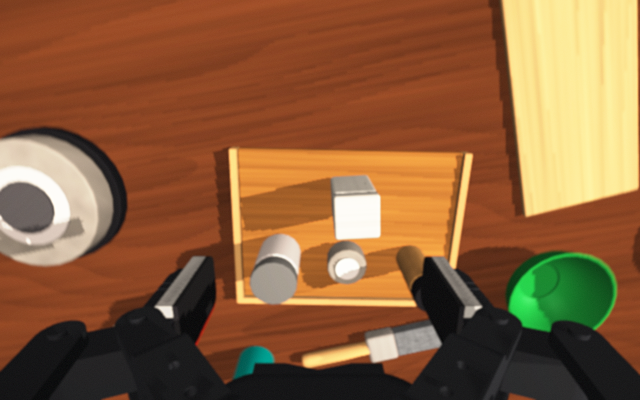

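The wrist view shows jar lid (275,279), tin top (356,215), wheel (346,263) and plate (25,206). These agree with the top-camera positions to about 3–4 px, roughly 3 mm. The side camera is biased by about 7 mm in y, so I won't rely on it. I'll check again with the arm at rest.

```bash
python3 -m pendant '[[[0.025,0,0.025,0,0,0],[0,0,0,0,0,0],[0,0,0,0,0,0]]]'
python3 - <<'E'
from h import *
c=cam("wrist"); im=c["pixels"].astype(int); mx=im.max(2); sat=mx-im.min(2)
for n,p in dict(jar=(.621,-.063,.092),tin=(.5575,.037,.1),wheel=(.641,.0174,.046),plate=(.4983,-.3223,.059)).items(): print(n,np.round(proj(c,p),1))
cv2.imwrite("pics/w2.png",cv2.resize(c["pixels"][140:320,220:480],None,fx=3,fy=3,interpolation=cv2.INTER_CUBIC))
cv2.imwrite("pics/w3.png",c["pixels"])
to(.5575,.037,.066,83.3)
E
```

```text
time_s: 2.38
eef_pos: [0.4972, 0.0083, 0.2796]
eef_rot: [0.004, 0.083, 0.997, 0.0]
wrist_force: [0.2, -0.0, 1.0]
opening: 0.995
jar [271.3 290.6]
tin [356.7 224.7]
wheel [344.9 274. ]
plate [ 20.2 211.6]
at [0.4972 0.0084 0.2796] yaw 80.5 q [-0.22 -0.04  1.74  0.    1.43 -1.63] F [-0.4  0.4 -0. ] open 0.994 t 2.42
shift [-0.266  0.189  1.07 ] turn [ 0.0005  0.0025 -0.0155] min rows 4
```

View pics/w2.png

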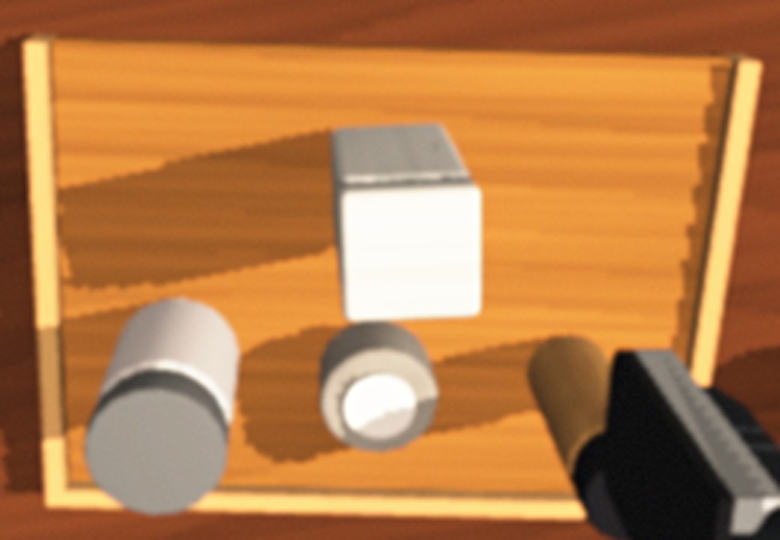

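View pics/w3.png

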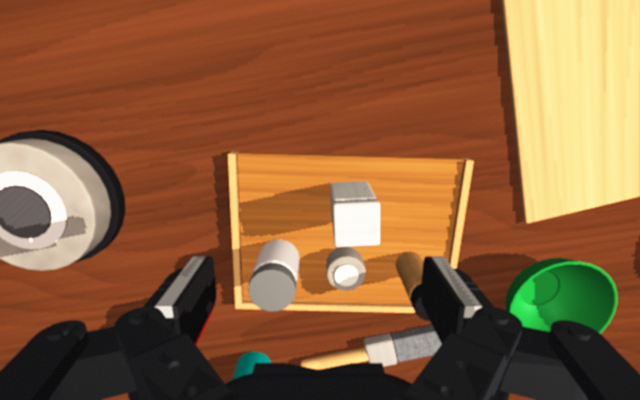

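At rest everything agrees within about 2 mm, including the plate at (22,211) against the predicted (20,212). I'll grasp the tin first.

```bash
python3 -m pendant '[[[-0.066,0.047,0.1,0,0,-0.015],[-0.066,0.047,0.1,0,0,0],[-0.066,0.047,0.1,0,0,0],[-0.066,0.047,0.1,0,0,0],[0,0,0,0,0,0]]]'
python3 - <<'E'
from h import *
to(.557,.037,.066,83.3)
c=cam("wrist");cv2.imwrite("pics/w4.png",c["pixels"])
E
```

```text
time_s: 3.05
eef_pos: [0.5575, 0.0404, 0.1993]
eef_rot: [0.005, 0.059, 0.998, 0.0]
wrist_force: [-0.6, -0.6, -0.7]
opening: 1.001
at [0.5575 0.0404 0.1993] yaw 83.2 q [-0.14  0.17  1.69  0.    1.27 -1.59] F [-0.6 -0.6 -0.7] open 1.001 t 3.05
shift [ 0.008 -0.017  0.666] turn [ 0.0002  0.0035 -0.0005] min rows 3
```

View pics/w4.png

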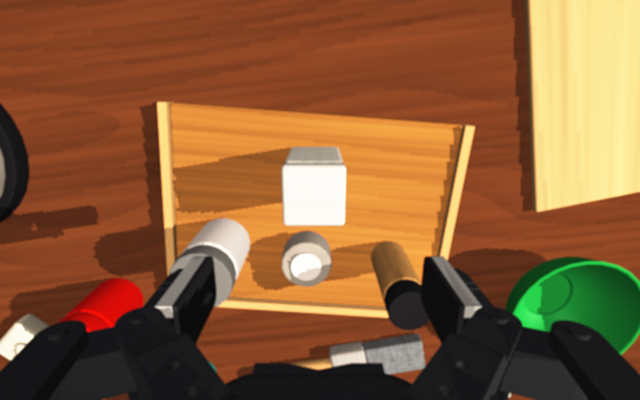

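The tin's top is at (314,195), square to the jaws and centred. I'll descend and grip.

```bash
python3 -m pendant '[[[0,-0.015,0.15,0,0,0],[0,0,0.15,0,0,0],[0,0,0.15,0,0,0],[0,0,0.12,0,0,0],[0,0,0.08,0,0,0],[0,0,0,0,0,0]]]'
python3 - <<'E'
from h import *
to(.557,.037,.066,83.3)
c=cam("wrist");cv2.imwrite("pics/w5.png",c["pixels"])
E
```

```text
time_s: 3.85
eef_pos: [0.5629, 0.0348, 0.0755]
eef_rot: [0.012, 0.06, 0.998, -0.001]
wrist_force: [0.8, -0.3, 1.0]
opening: 0.998
at [0.5629 0.0348 0.0755] yaw 83.1 q [-0.15  0.33  1.77  0.    1.02 -1.6 ] F [ 0.8 -0.3  1. ] open 0.998 t 3.85
shift [0.032 0.007 0.047] turn [-0.0002  0.0079 -0.0009] min rows 1
```

View pics/w5.png

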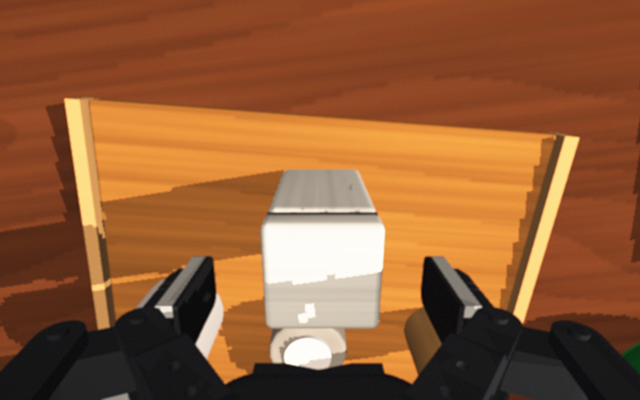

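```bash
python3 -m pendant '[[[0.032,0.007,0.045,0,0.008,0],[0,0,0,0,0,0]]]' ; python3 -c "
from h import *
to(.557,.037,.066,83.3)"
```

```text
time_s: 4.15
eef_pos: [0.5586, 0.0368, 0.0688]
eef_rot: [0.001, 0.06, 0.998, -0.0]
wrist_force: [0.5, -0.1, -0.0]
opening: 1.001
at [0.5586 0.0368 0.0688] yaw 83.1 q [-0.15  0.35  1.76 -0.    1.03 -1.6 ] F [ 0.5 -0.1 -0. ] open 1.001 t 4.15
shift [0.008 0.    0.014] turn [-0.0002  0.0009 -0.0009] min rows 1
```

Now I close the gripper.

```bash
python3 -m pendant '[[[0.008,0,0.01,0,0,0],[0,0,0,0,0,0],[0,0,0,0,0,0],[0,0,0,0,0,0],[0,0,0,0,0,0],[0,0,0,0,0,0]]]' 1; python3 -m pendant '[[[0,0,0,0,0,0],[0,0,0,0,0,0]]]'; python3 -c "
from h import *
to(.484,.309,.22,95)"
```

```text
time_s: 4.9
eef_pos: [0.558, 0.0369, 0.0679]
eef_rot: [0.003, 0.06, 0.998, -0.001]
wrist_force: [-0.1, -0.6, 0.5]
opening: 0.532
time_s: 5.15
eef_pos: [0.558, 0.0369, 0.0679]
eef_rot: [0.003, 0.06, 0.998, -0.001]
wrist_force: [0.5, -0.1, -0.1]
opening: 0.526
at [0.558  0.0369 0.0679] yaw 83.1 q [-0.15  0.35  1.77 -0.    1.02 -1.6 ] F [ 0.5 -0.1 -0.1] open 0.526 t 5.15
shift [ 0.526  1.306 -0.765] turn [-0.0004  0.0017 -0.0659] min rows 6
```

Gripped: the opening of 0.526 is about 45 mm. Lift.

```bash
python3 -m pendant '[[[0,0,-0.06,0,0,0],[0,0,-0.15,0,0,0],[0,0,-0.15,0,0,0],[0,0,-0.15,0,0,0],[0,0,0,0,0,0]]]'; python3 -c "
from h import *
to(.404,.301,.15,95)"
```

```text
time_s: 5.78
eef_pos: [0.5561, 0.0373, 0.1736]
eef_rot: [0.001, 0.06, 0.998, -0.0]
wrist_force: [1.1, 0.0, -2.4]
opening: 0.531
at [0.5561 0.0373 0.1736] yaw 83.1 q [-0.15  0.2   1.71 -0.    1.23 -1.6 ] F [ 1.1  0.  -2.4] open 0.531 t 5.78
shift [0.913 1.218 0.115] turn [-0.0003  0.0007 -0.0658] min rows 6
```

```bash
python3 -m pendant '[[[0.05,0.06,0,0,0,0],[0.09,0.12,0,0,0,0],[0.09,0.12,0,0,0,0],[0.09,0.12,0,0,0,0],[0.09,0.12,0,0,0,0],[0.09,0.12,0,0,0,0],[0.09,0.12,0,0,0,0],[0.09,0.12,0,0,0,0],[0.09,0.12,0,0,0,0],[0.09,0.12,0,0,0,0],[0.05,0.06,0,0,0,-0.03],[0,0,0,0,0,-0.035]]]'; python3 -c "
from h import *
to(.404,.301,.08,95)"
```

```text
time_s: 7.28
eef_pos: [0.3765, 0.3092, 0.1543]
eef_rot: [-0.018, -0.046, 0.999, -0.002]
wrist_force: [1.0, 0.3, -2.3]
opening: 0.533
at [0.3765 0.3092 0.1543] yaw 95.3 q [ 0.44  0.09  1.87  0.01  1.21 -1.23] F [ 1.   0.3 -2.3] open 0.533 t 7.28
shift [-0.146 -0.053  0.366] turn [-0.0007 -0.0112  0.0016] min rows 2
```

```bash
python3 -m pendant '[[[-0.08,-0.03,0.05,0,-0.006,0],[-0.055,-0.02,0.08,0,-0.005,0],[0,0,0.08,0,0,0],[0,0,0.08,0,0,0],[0,0,0.04,0,0,0],[0,0,0,0,0,0]]]'; python3 -c "
from h import *
to(.404,.301,.0645,95)"
```

```text
time_s: 8.02
eef_pos: [0.3946, 0.3018, 0.0781]
eef_rot: [-0.006, -0.049, 0.999, -0.003]
wrist_force: [-0.1, 0.2, -2.2]
opening: 0.528
at [0.3946 0.3018 0.0781] yaw 95.6 q [ 0.41  0.22  1.91 -0.    1.03 -1.25] F [-0.1  0.2 -2.2] open 0.528 t 8.03
shift [-0.047 -0.008  0.068] turn [-0.0017 -0.0042  0.0033] min rows 1
```

```bash
python3 -m pendant '[[[-0.04,0,0.02,0,-0.004,0],[0,0,0.02,0,0,0],[0,0,0.015,0,0,0],[0,0,0.006,0,0,0],[0,0,0,0,0,0]]]'; python3 -c "
from h import *
to(.404,.301,.0645,95)"
```

```text
time_s: 8.65
eef_pos: [0.4045, 0.3032, 0.0666]
eef_rot: [0.002, -0.049, 0.999, -0.002]
wrist_force: [-0.3, 0.0, -2.3]
opening: 0.533
at [0.4045 0.3032 0.0666] yaw 95.6 q [ 0.41  0.25  1.9  -0.01  0.99 -1.25] F [-0.3  0.  -2.3] open 0.533 t 8.65
shift [ 0.004 -0.011  0.011] turn [-0.0013  0.0011  0.0032] min rows 1
```

```bash
python3 -m pendant '[[[0,0,0.01,0,0,0],[0,0,0.006,0,0,0],[0,0,0,0,0,0]]]'; python3 -c "
from h import *
to(.404,.301,.0645,95)"
```

```text
time_s: 9.02
eef_pos: [0.4048, 0.3033, 0.064]
eef_rot: [0.002, -0.049, 0.999, -0.002]
wrist_force: [-0.4, 0.5, -2.6]
opening: 0.53
at [0.4048 0.3033 0.064 ] yaw 95.6 q [ 0.41  0.25  1.9  -0.01  0.98 -1.25] F [-0.4  0.5 -2.6] open 0.53 t 9.03
shift [ 0.005 -0.011 -0.003] turn [-0.0013  0.0013  0.0032] min rows 1
```

```bash
python3 -m pendant '[[[0,0,0.007,0,0,0],[0,0,0,0,0,0]]]';python3 -m pendant '[[[0,0,0.007,0,0,0],[0,0,0,0,0,0]]]'
```

```text
time_s: 9.28
eef_pos: [0.4053, 0.3035, 0.0642]
eef_rot: [0.002, -0.049, 0.999, -0.002]
wrist_force: [0.5, 0.6, -1.6]
opening: 0.529
time_s: 9.52
eef_pos: [0.4058, 0.3037, 0.064]
eef_rot: [0.003, -0.049, 0.999, -0.002]
wrist_force: [-0.0, -0.6, -2.5]
opening: 0.529
```

```bash
python3 -m pendant '[[[0,0,0.012,0,0,0],[0,0,0.012,0,0,0],[0,0,0,0,0,0]]]'
python3 - <<'E'
from h import *
c=cam("wrist");cv2.imwrite("pics/w6.png",c["pixels"]);s=cam("side");cv2.imwrite("pics/s6.png",cv2.resize(s["pixels"][60:220,130:330],None,fx=3.6,fy=3.6,interpolation=cv2.INTER_CUBIC))
E
```

```text
time_s: 9.9
eef_pos: [0.4066, 0.304, 0.0643]
eef_rot: [0.003, -0.049, 0.999, -0.002]
wrist_force: [-0.1, -0.0, -1.8]
opening: 0.527
```

View pics/s6.png

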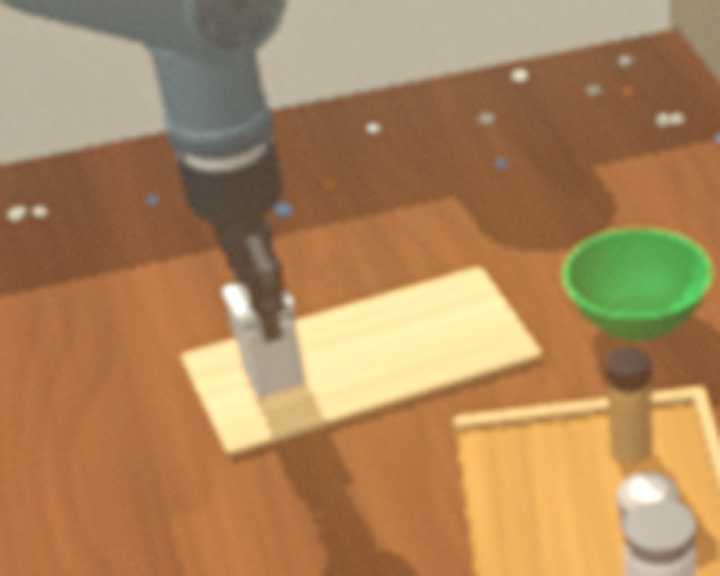

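The TCP z has stalled at 0.064, which is the predicted contact height (0.0679 − 0.004). The side view shows the tin upright on the board. Release, then go up.

```bash
python3 -m pendant '[[[0,0,0,0,0,0],[0,0,0,0,0,0],[0,0,0,0,0,0],[0,0,0,0,0,0],[0,0,0,0,0,0]]]' 0;python3 -m pendant '[[[0,0,-0.05,0,0,0],[0,0,-0.15,0,0,0],[0,0,-0.15,0,0,0],[0,0,-0.15,0,0,0],[0,0,0,0,0,0]]]'
python3 - <<'E'
from h import *
to(.620,-.063,.17,83)
c=cam("wrist");cv2.imwrite("pics/w6b.png",c["pixels"])
E
```

```text
time_s: 10.62
eef_pos: [0.4064, 0.3038, 0.0629]
eef_rot: [0.002, -0.049, 0.999, -0.002]
wrist_force: [0.4, -0.3, 0.1]
opening: 1.004
time_s: 11.25
eef_pos: [0.4061, 0.3044, 0.1684]
eef_rot: [0.003, -0.049, 0.999, -0.002]
wrist_force: [1.3, -0.6, 0.3]
opening: 0.999
at [0.4061 0.3044 0.1684] yaw 95.6 q [ 0.41  0.1   1.84 -0.01  1.2  -1.25] F [ 1.3 -0.6  0.3] open 0.999 t 11.25
shift [-0.883 -1.933  0.006] turn [-0.0012  0.002   0.0703] min rows 8
```

View pics/w6b.png

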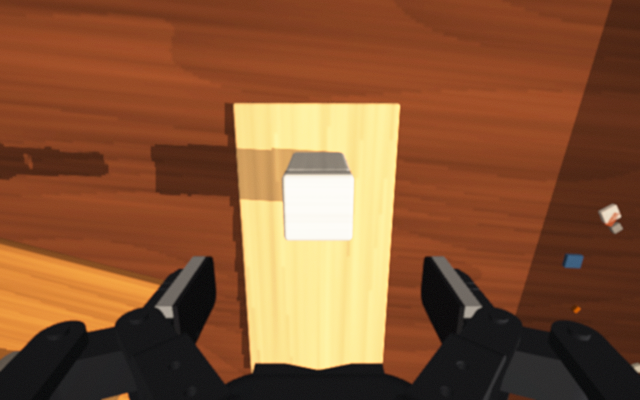

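The tin's top is at (318,206). It stands upright and centred on the board. Next is the jar.

```bash
python3 -m pendant '[[[-0.08,-0.175,-0.01,0,0,0],[-0.08,-0.175,-0.01,0,0,0],[-0.08,-0.175,-0.01,0,0,0],[-0.08,-0.175,-0.01,0,0,0],[-0.08,-0.175,-0.01,0,0,0],[-0.08,-0.175,-0.01,0,0,0],[-0.08,-0.175,-0.01,0,0,0],[-0.08,-0.175,-0.01,0,0,0],[-0.08,-0.175,-0.01,0,0,0],[-0.04,-0.08,0,0,0,0.03],[0,0,0,0,0,0.04],[0,0,0,0,0,0]]]'
python3 - <<'E'
from h import *
to(.620,-.063,.17,83)
c=cam("wrist");cv2.imwrite("pics/w7.png",c["pixels"])
print(proj(c,(.620,-.063,.092)))
E
```

```text
time_s: 12.8
eef_pos: [0.585, -0.0209, 0.1704]
eef_rot: [-0.011, 0.063, 0.998, -0.002]
wrist_force: [-0.2, 0.2, -0.2]
opening: 1.002
at [ 0.585  -0.0209  0.1704] yaw 82.8 q [-0.23  0.28  1.62 -0.01  1.27 -1.68] F [-0.2  0.2 -0.2] open 1.002 t 12.8
shift [-0.2   -0.187 -0.001] turn [-0.0019 -0.0067 -0.0011] min rows 1
(np.float64(265.29727920178414), np.float64(262.9906379599887))
```

View pics/w7.png

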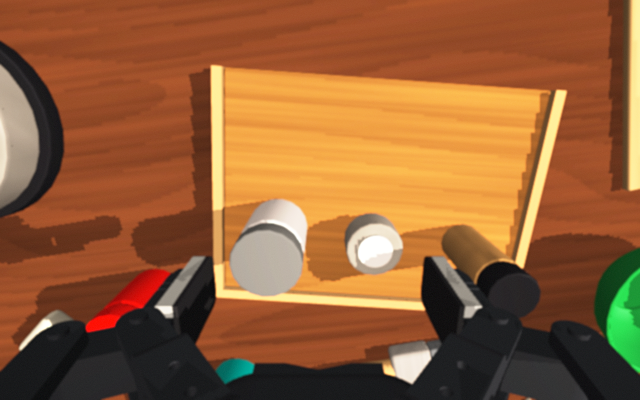

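Lid centre is at (268,259), predicted (265,263), so the jar is at about (0.619, −0.062). Align, then descend.

```bash
python3 -m pendant '[[[-0.09,-0.09,0,-0.002,-0.007,0],[-0.09,-0.09,0,0,0,0],[0,0,0,0,0,0]]]'
python3 - <<'E'
from h import *
to(.619,-.062,.06,83)
c=cam("wrist");cv2.imwrite("pics/w8.png",c["pixels"])
print(proj(c,(.619,-.062,.092)))
E
```

```text
time_s: 13.22
eef_pos: [0.6176, -0.0628, 0.1692]
eef_rot: [0.001, 0.059, 0.998, 0.0]
wrist_force: [-0.3, 0.4, 0.1]
opening: 0.997
at [ 0.6176 -0.0628  0.1692] yaw 83.3 q [-0.29  0.34  1.54  0.    1.26 -1.75] F [-0.3  0.4  0.1] open 0.997 t 13.22
shift [-0.005  0.004  0.546] turn [0.0002 0.0008 0.0016] min rows 2
(np.float64(319.6872715795752), np.float64(208.03459565658798))
```

View pics/w8.png

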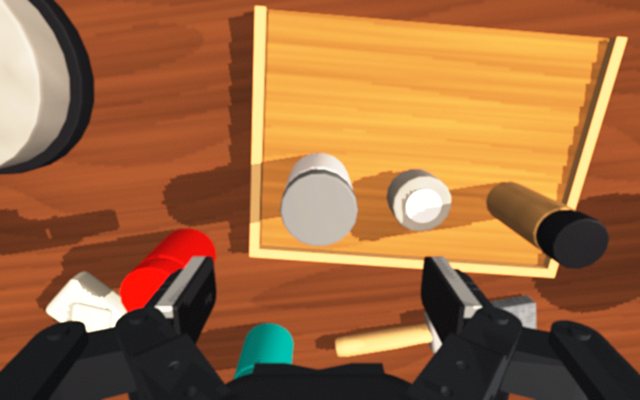

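```bash
python3 -m pendant '[[[0,0,0.12,0,0.001,0],[0,0,0.12,0,0.001,0],[0.005,0,0.12,0,0.001,0],[0.01,0,0.1,0,0.002,0],[0.01,0,0.06,0,0.002,0],[0,0,0.02,0,0,0],[0,0,0,0,0,0]]]' ; python3 -c "
from h import *
to(.619,-.062,.06,83)"
```

```text
time_s: 14.15
eef_pos: [0.6112, -0.0592, 0.0588]
eef_rot: [-0.009, 0.055, 0.998, 0.001]
wrist_force: [-0.4, -0.3, -0.2]
opening: 1.0
at [ 0.6112 -0.0592  0.0588] yaw 83.6 q [-0.29  0.48  1.6  -0.    1.08 -1.75] F [-0.4 -0.3 -0.2] open 1.0 t 14.15
shift [-0.04  -0.009 -0.007] turn [ 0.0005 -0.006   0.0036] min rows 1
```

```bash
python3 -m pendant '[[[-0.03,-0.01,0,0,-0.006,0],[0,0,0,0,0,0]]]' ; python3 -c "
from h import *
to(.619,-.062,.06,83)"
```

```text
time_s: 14.4
eef_pos: [0.6185, -0.0624, 0.0603]
eef_rot: [0.002, 0.055, 0.998, 0.0]
wrist_force: [0.3, -0.5, 0.3]
opening: 1.0
at [ 0.6185 -0.0624  0.0603] yaw 83.6 q [-0.29  0.47  1.6   0.    1.06 -1.75] F [ 0.3 -0.5  0.3] open 1.0 t 14.4
shift [-0.002  0.002  0.002] turn [0.0003 0.0014 0.0036] min rows 1
```

```bash
python3 -m pendant '[[[0,0,0,0,0,0],[0,0,0,0,0,0],[0,0,0,0,0,0],[0,0,0,0,0,0],[0,0,0,0,0,0],[0,0,0,0,0,0],[0,0,0,0,0,0]]]' 1;  python3 -m pendant '[[[0,0,-0.06,0,0,0],[0,0,-0.15,0,0,0],[0,0,-0.15,0,0,0],[0,0,-0.15,0,0,0],[0,0,-0.1,0,0,0],[0,0,0,0,0,0]]]'; python3 -c "
from h import *
to(.484,.309,.18,95.5)"
```

```text
time_s: 15.28
eef_pos: [0.6194, -0.0628, 0.0616]
eef_rot: [0.003, 0.056, 0.998, 0.0]
wrist_force: [1.3, -0.9, 2.0]
opening: 0.593
time_s: 16.02
eef_pos: [0.6165, -0.062, 0.1875]
eef_rot: [0.001, 0.055, 0.998, 0.001]
wrist_force: [0.3, -0.2, -3.1]
opening: 0.588
at [ 0.6165 -0.062   0.1875] yaw 83.7 q [-0.29  0.32  1.53  0.    1.29 -1.75] F [ 0.3 -0.2 -3.1] open 0.588 t 16.02
shift [0.863 1.77  0.039] turn [ 0.0005  0.0005 -0.0658] min rows 7
```

```bash
python3 -m pendant '[[[0.04,0.08,0,0,0,0],[0.08,0.165,0,0,0,0],[0.08,0.165,0,0,0,0],[0.08,0.165,0,0,0,0],[0.08,0.165,0,0,0,0],[0.08,0.165,0,0,0,0],[0.08,0.165,0,0,0,0],[0.08,0.165,0,0,0,0],[0.08,0.165,0,0,0,0],[0.08,0.165,0,0,0,-0.03],[0.04,0.08,0,0,0,-0.035],[0,0,0,0,0,0]]]'; python3 -c "
from h import *
to(.484,.309,.09,95.5)"
```

```text
time_s: 17.52
eef_pos: [0.4683, 0.3015, 0.1723]
eef_rot: [-0.015, -0.051, 0.999, 0.002]
wrist_force: [-0.3, -0.5, -1.7]
opening: 0.591
at [0.4683 0.3015 0.1723] yaw 95.9 q [ 0.35  0.22  1.69  0.01  1.26 -1.33] F [-0.3 -0.5 -1.7] open 0.591 t 17.52
shift [-0.094  0.027  0.409] turn [ 0.0017 -0.0096  0.002 ] min rows 2
```

```bash
python3 -m pendant '[[[-0.06,0.02,0.05,0,-0.009,0],[-0.02,0.007,0.1,0,0,0],[0,0,0.1,0,0.001,0],[0,0,0.08,0,0.001,0],[0,0,0.05,0,0,0],[0,0,0,0,0,0]]]'; python3 -c "
from h import *
to(.484,.309,.0577,95.5)"
```

```text
time_s: 18.27
eef_pos: [0.4807, 0.3064, 0.0896]
eef_rot: [-0.007, -0.046, 0.999, 0.001]
wrist_force: [-0.7, 0.9, -2.0]
opening: 0.59
at [0.4807 0.3064 0.0896] yaw 95.3 q [ 0.36  0.34  1.72  0.01  1.09 -1.31] F [-0.7  0.9 -2. ] open 0.59 t 18.27
shift [-0.02   0.011  0.159] turn [ 0.001  -0.0043 -0.0012] min rows 1
```

```bash
python3 -m pendant '[[[-0.01,0.01,0.05,0,-0.004,0],[0,0,0.04,0,0,0],[0,0,0.025,0,0,0],[0,0,0.015,0,0,0],[0,0,0,0,0,0]]]'; python3 -c "
from h import *
to(.484,.309,.0577,95.5)"
```

```text
time_s: 18.9
eef_pos: [0.4836, 0.3093, 0.0633]
eef_rot: [0.001, -0.046, 0.999, 0.002]
wrist_force: [0.6, 0.1, -1.3]
opening: 0.592
at [0.4836 0.3093 0.0633] yaw 95.3 q [ 0.36  0.38  1.73  0.    1.03 -1.3 ] F [ 0.6  0.1 -1.3] open 0.592 t 18.9
shift [-0.002 -0.002  0.028] turn [ 0.0012  0.0009 -0.0012] min rows 1
```

```bash
python3 -m pendant '[[[0,0,0.012,0,0,0],[0,0,0.01,0,0,0],[0,0,0.01,0,0,0],[0,0,0.01,0,0,0],[0,0,0,0,0,0]]]';  python3 -m pendant '[[[0,0,0.01,0,0,0],[0,0,0,0,0,0]]]'
```

```text
time_s: 19.52
eef_pos: [0.485, 0.3098, 0.0582]
eef_rot: [0.003, -0.046, 0.999, 0.002]
wrist_force: [-0.0, -0.5, -3.2]
opening: 0.595
time_s: 19.77
eef_pos: [0.4858, 0.3101, 0.0576]
eef_rot: [0.003, -0.046, 0.999, 0.002]
wrist_force: [0.1, 0.8, -2.4]
opening: 0.595
```

```bash
python3 -m pendant '[[[0,0,0.01,0,0,0],[0,0,0,0,0,0]]]';python3 -m pendant '[[[0,0,0.01,0,0,0],[0,0,0,0,0,0]]]'
```

```text
time_s: 20.02
eef_pos: [0.4865, 0.3104, 0.0577]
eef_rot: [0.004, -0.046, 0.999, 0.002]
wrist_force: [0.4, 0.4, -2.4]
opening: 0.592
time_s: 20.27
eef_pos: [0.4871, 0.3106, 0.0577]
eef_rot: [0.004, -0.047, 0.999, 0.002]
wrist_force: [-1.0, 0.4, -1.9]
opening: 0.592
```

The jar has stalled at the predicted contact height. Release and raise.

```bash
python3 -m pendant '[[[0,0,0,0,0,0],[0,0,0,0,0,0],[0,0,0,0,0,0],[0,0,0,0,0,0],[0,0,0,0,0,0]]]' 0;python3 -m pendant '[[[0,0,-0.05,0,0,0],[0,0,-0.15,0,0,0],[0,0,-0.15,0,0,0],[0,0,-0.15,0,0,0],[0,0,-0.1,0,0,0],[0,0,0,0,0,0]]]'
python3 - <<'E'
from h import *
to(.656,.0985,.19,83)
c=cam("wrist");cv2.imwrite("pics/w9.png",c["pixels"])
E
```

```text
time_s: 20.9
eef_pos: [0.487, 0.3105, 0.0564]
eef_rot: [0.004, -0.046, 0.999, 0.002]
wrist_force: [0.2, -0.6, 0.1]
opening: 0.997
time_s: 21.65
eef_pos: [0.4864, 0.3101, 0.1834]
eef_rot: [0.005, -0.046, 0.999, 0.003]
wrist_force: [-0.1, 1.0, -0.3]
opening: 0.998
at [0.4864 0.3101 0.1834] yaw 95.3 q [ 0.36  0.22  1.66  0.    1.25 -1.3 ] F [-0.1  1.  -0.3] open 0.998 t 21.65
shift [-0.746 -1.132 -0.031] turn [0.002  0.0033 0.0685] min rows 5
```

View pics/w9.png

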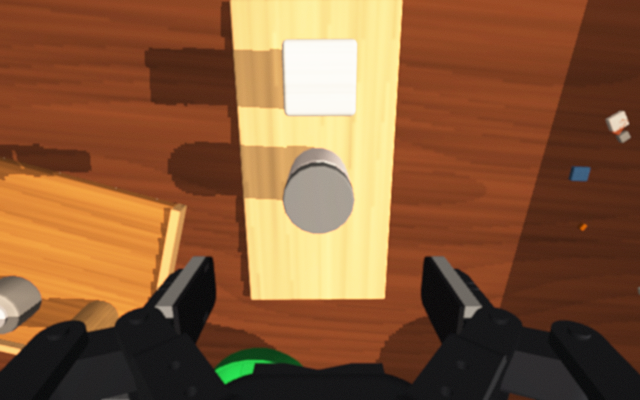

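The jar lid is at (318,197) and the tin at (320,77), both standing on the board. Next is the tube.

```bash
python3 -m pendant '[[[-0.05,-0.08,-0.01,0,0,0],[-0.09,-0.14,-0.01,0,0,0],[-0.09,-0.14,-0.01,0,0,0],[-0.09,-0.14,-0.01,0,0,0],[-0.09,-0.14,0,0,0,0],[-0.09,-0.14,0,0,0,0],[-0.09,-0.14,0,0,0,0],[-0.05,-0.08,0,0,0,0.03],[0,0,0,0,0,0.035],[0,0,0,0,0,0]]]'
python3 - <<'E'
from h import *
to(.656,.0985,.19,83)
c=cam("wrist");cv2.imwrite("pics/w10.png",c["pixels"])
print(proj(c,(.656,.0985,.107)))
E
```

```text
time_s: 22.95
eef_pos: [0.6347, 0.1036, 0.1768]
eef_rot: [-0.005, 0.06, 0.998, -0.0]
wrist_force: [-0.2, -0.4, -1.3]
opening: 1.001
at [0.6347 0.1036 0.1768] yaw 83.1 q [-0.02  0.38  1.47  0.    1.3  -1.47] F [-0.2 -0.4 -1.3] open 1.001 t 22.95
shift [-0.108 -0.012 -0.067] turn [-0.0003 -0.0033  0.0005] min rows 1
(np.float64(314.65005825271504), np.float64(242.57673198156317))
```

View pics/w10.png

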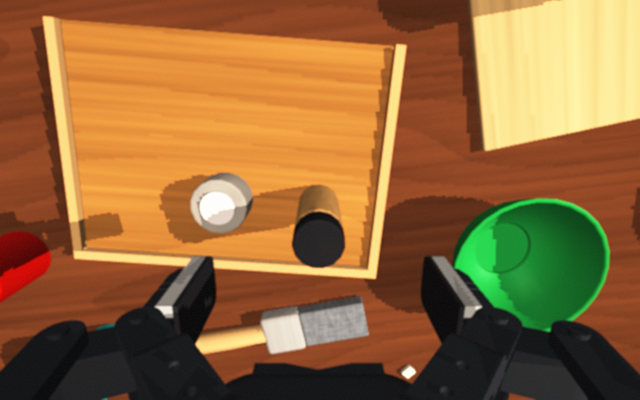

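Cap centre is at (318,239), predicted (315,243), so the tube is at about (0.6545, 0.0998). Descend.

```bash
python3 -m pendant '[[[-0.07,-0.01,0,0,-0.003,0],[-0.025,-0.004,0.05,0,0,0],[0,0,0.1,0,0.001,0],[0,0,0.1,0,0.001,0],[0,0,0.1,0,0.001,0],[0,0,0.08,0,0,0],[0,0,0,0,0,0]]]' ; python3 -c "
from h import *
to(.6545,.0998,.074,83)"
```

```text
time_s: 23.88
eef_pos: [0.6514, 0.0988, 0.081]
eef_rot: [-0.008, 0.057, 0.998, -0.0]
wrist_force: [0.5, -0.0, 0.3]
opening: 0.997
at [0.6514 0.0988 0.081 ] yaw 83.5 q [-0.03  0.53  1.47 -0.    1.16 -1.49] F [ 0.5 -0.   0.3] open 0.997 t 23.88
shift [-0.015  0.007  0.035] turn [-0.0006 -0.0051  0.0027] min rows 1
```

```bash
python3 -m pendant '[[[-0.008,0.006,0.03,0,-0.005,0],[0,0,0.005,0,0,0],[0,0,0,0,0,0]]]' ; python3 -c "
from h import *
to(.6545,.0998,.074,83)
c=cam('wrist');cv2.imwrite('pics/w11.png',c['pixels'])"
```

```text
time_s: 24.25
eef_pos: [0.6544, 0.0999, 0.0753]
eef_rot: [0.002, 0.057, 0.998, -0.001]
wrist_force: [-0.6, 0.3, 0.4]
opening: 1.003
at [0.6544 0.0999 0.0753] yaw 83.5 q [-0.03  0.53  1.48 -0.    1.13 -1.48] F [-0.6  0.3  0.4] open 1.003 t 24.25
shift [-0.    -0.     0.006] turn [-0.0005  0.0012  0.0027] min rows 1
```

View pics/w11.png

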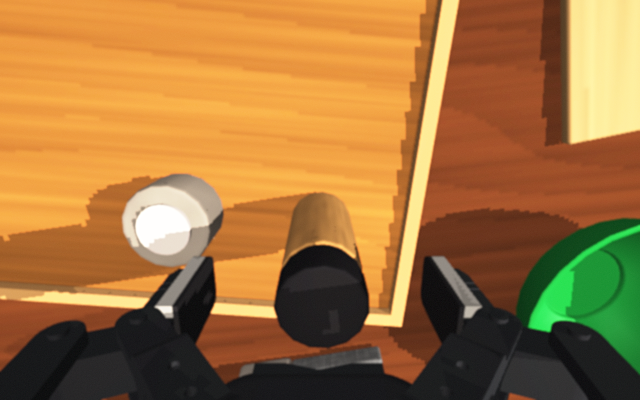

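The cap is centred between the jaws at (321,297). I'll grip and lift.

```bash
python3 -m pendant '[[[0,0,0,0,0,0],[0,0,0,0,0,0],[0,0,0,0,0,0],[0,0,0,0,0,0],[0,0,0,0,0,0],[0,0,0,0,0,0],[0,0,0,0,0,0],[0,0,0,0,0,0]]]' 1;  python3 -m pendant '[[[0,0,-0.06,0,0,0],[0,0,-0.15,0,0,0],[0,0,-0.15,0,0,0],[0,0,-0.15,0,0,0],[0,0,-0.1,0,0,0],[0,0,0,0,0,0]]]'; python3 -c "
from h import *
to(.566,.317,.20,95.5)"
```

```text
time_s: 25.3
eef_pos: [0.6553, 0.0999, 0.0767]
eef_rot: [0.003, 0.057, 0.998, -0.001]
wrist_force: [0.6, 1.3, -0.3]
opening: 0.404
time_s: 26.05
eef_pos: [0.6539, 0.1001, 0.2045]
eef_rot: [0.002, 0.057, 0.998, -0.001]
wrist_force: [-0.2, 0.2, -2.3]
opening: 0.4
at [0.6539 0.1001 0.2045] yaw 83.5 q [-0.03  0.39  1.4  -0.    1.35 -1.48] F [-0.2  0.2 -2.3] open 0.4 t 26.05
shift [0.56  1.028 0.019] turn [-0.0006  0.0015 -0.0667] min rows 4
```

```bash
python3 -m pendant '[[[0.04,0.08,0,0,0,0],[0.08,0.15,0,0,0,0],[0.08,0.15,0,0,0,0],[0.08,0.15,0,0,0,0],[0.08,0.15,0,0,0,0],[0.08,0.15,0,0,0,0],[0.08,0.12,0,0,0,-0.03],[0.03,0.04,0,0,0,-0.035],[0,0,0,0,0,0]]]'; python3 -c "
from h import *
to(.566,.317,.10,95.5)"
```

```text
time_s: 27.18
eef_pos: [0.551, 0.3222, 0.1908]
eef_rot: [-0.009, -0.049, 0.999, -0.001]
wrist_force: [-0.2, 0.5, -0.6]
opening: 0.402
at [0.551  0.3222 0.1908] yaw 95.6 q [ 0.34  0.37  1.46  0.    1.33 -1.33] F [-0.2  0.5 -0.6] open 0.402 t 27.18
shift [-0.08  -0.032  0.453] turn [-0.0007 -0.0056  0.0008] min rows 2
```

```bash
python3 -m pendant '[[[-0.055,-0.02,0.05,0,-0.005,0],[-0.015,-0.01,0.1,0,0,0],[0,0,0.1,0,0,0],[0,0,0.1,0,0,0],[0,0,0.05,0,0,0],[0,0,0,0,0,0]]]'; python3 -c "
from h import *
to(.566,.317,.073,95.5)"
```

```text
time_s: 27.92
eef_pos: [0.5656, 0.3127, 0.1]
eef_rot: [-0.004, -0.043, 0.999, -0.002]
wrist_force: [0.2, 0.9, -1.4]
opening: 0.401
at [0.5656 0.3127 0.1   ] yaw 95.0 q [ 0.32  0.48  1.51 -0.    1.17 -1.33] F [ 0.2  0.9 -1.4] open 0.401 t 27.93
shift [-0.005  0.022  0.135] turn [-0.0014 -0.0024 -0.0029] min rows 1
```

```bash
python3 -m pendant '[[[0,0.015,0.04,0,-0.002,0],[0,0,0.035,0,0,0],[0,0,0.02,0,0,0],[0,0,0.01,0,0,0],[0,0,0,0,0,0]]]'; python3 -m pendant '[[[0,0,0.012,0,0,0],[0,0,0.01,0,0,0],[0,0,0,0,0,0]]]'; python3 -m pendant '[[[0,0,0.01,0,0,0],[0,0,0,0,0,0]]]'
```

```text
time_s: 28.55
eef_pos: [0.5667, 0.3162, 0.0795]
eef_rot: [0.001, -0.043, 0.999, -0.002]
wrist_force: [0.1, -1.1, -0.5]
opening: 0.404
time_s: 28.92
eef_pos: [0.5671, 0.3163, 0.0754]
eef_rot: [0.002, -0.043, 0.999, -0.002]
wrist_force: [-0.2, 0.4, -1.3]
opening: 0.407
time_s: 29.18
eef_pos: [0.5671, 0.3163, 0.0733]
eef_rot: [0.002, -0.043, 0.999, -0.002]
wrist_force: [0.2, -0.2, -0.9]
opening: 0.405
```

```bash
python3 -m pendant '[[[0,0,0.01,0,0,0],[0,0,0,0,0,0]]]'; python3 -m pendant '[[[0,0,0.01,0,0,0],[0,0,0,0,0,0]]]'; python3 -m pendant '[[[0,0,0.01,0,0,0],[0,0,0,0,0,0]]]'
```

```text
time_s: 29.42
eef_pos: [0.5682, 0.3166, 0.0729]
eef_rot: [0.003, -0.043, 0.999, -0.001]
wrist_force: [-0.0, -0.8, -1.1]
opening: 0.406
time_s: 29.68
eef_pos: [0.5692, 0.3169, 0.0728]
eef_rot: [0.004, -0.043, 0.999, -0.001]
wrist_force: [0.1, -1.1, -1.2]
opening: 0.407
time_s: 29.92
eef_pos: [0.5702, 0.3172, 0.0727]
eef_rot: [0.005, -0.043, 0.999, -0.001]
wrist_force: [-0.2, -0.3, -1.4]
opening: 0.403
```

The tube has stalled at the expected 0.0727, so it is standing on the board. Release and check.

```bash
python3 -m pendant '[[[0,0,0,0,0,0],[0,0,0,0,0,0],[0,0,0,0,0,0],[0,0,0,0,0,0],[0,0,0,0,0,0],[0,0,0,0,0,0]]]' 0;python3 -m pendant '[[[0,0,-0.05,0,0,0],[0,0,-0.15,0,0,0],[0,0,-0.15,0,0,0],[0,0,-0.15,0,0,0],[0,0,-0.1,0,0,0],[0,0,0,0,0,0]]]'
python3 - <<'E'
from h import *
to(.64,.0175,.19,83)
c=cam("wrist");cv2.imwrite("pics/w12.png",c["pixels"]);c=cam("top");cv2.imwrite("pics/t12.png",c["pixels"])
E
```

```text
time_s: 30.68
eef_pos: [0.5697, 0.317, 0.0713]
eef_rot: [0.005, -0.043, 0.999, -0.001]
wrist_force: [-0.1, 0.5, 0.2]
opening: 1.006
time_s: 31.42
eef_pos: [0.569, 0.3175, 0.1987]
eef_rot: [0.006, -0.043, 0.999, -0.001]
wrist_force: [0.3, -1.1, -0.6]
opening: 1.002
at [0.569  0.3175 0.1987] yaw 95.0 q [ 0.33  0.37  1.44 -0.    1.32 -1.33] F [ 0.3 -1.1 -0.6] open 1.002 t 31.43
shift [-0.223 -1.525  0.049] turn [-0.0002  0.0037  0.0665] min rows 6
```

View pics/w12.png

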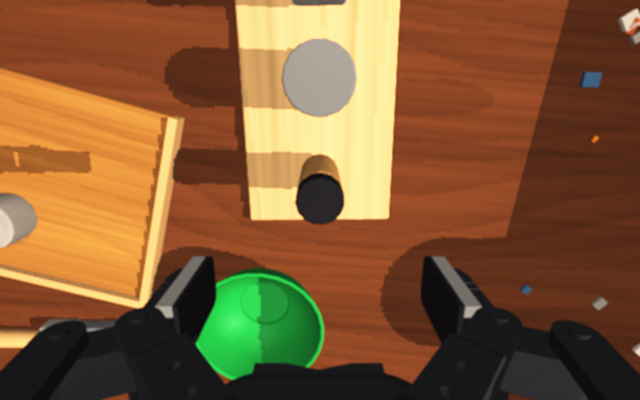

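View pics/t12.png

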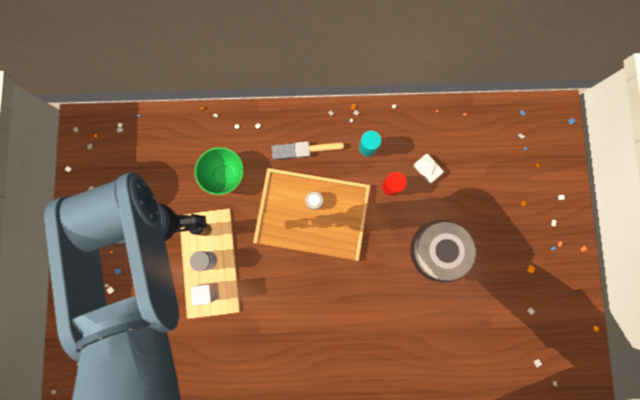

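All three stand on the board: tube (320,197) and jar (319,77) in the wrist view, tin (202,295) in the top view. The wheel is still at (314,200) in the top view. Next is the wheel.

```bash
python3 -m pendant '[[[-0.01,-0.1,0,0,0,0],[-0.03,-0.18,0,0,0,0],[-0.03,-0.18,0,0,0,0],[-0.03,-0.18,0,0,0,0],[-0.03,-0.18,0,0,0,0],[-0.03,-0.18,0,0,0,0],[-0.03,-0.18,0,0,0,0],[-0.02,-0.15,0,0,0,0.03],[0,-0.05,0,0,0,0.035],[0,0,0,0,0,0]]]'
python3 - <<'E'
from h import *
to(.641,.0175,.15,83)
c=cam("wrist");cv2.imwrite("pics/w13.png",c["pixels"])
print(proj(c,(.641,.0175,.046)))
E
```

```text
time_s: 32.78
eef_pos: [0.6267, 0.024, 0.1827]
eef_rot: [-0.007, 0.063, 0.998, -0.004]
wrist_force: [0.0, -0.2, 0.1]
opening: 1.001
at [0.6267 0.024  0.1827] yaw 82.7 q [-0.15  0.35  1.5  -0.01  1.31 -1.59] F [ 0.  -0.2  0.1] open 1.001 t 32.77
shift [-0.077 -0.022  0.162] turn [-0.0027 -0.0045 -0.0015] min rows 1
(np.float64(314.10603133818995), np.float64(203.18023586443704))
```

View pics/w13.png

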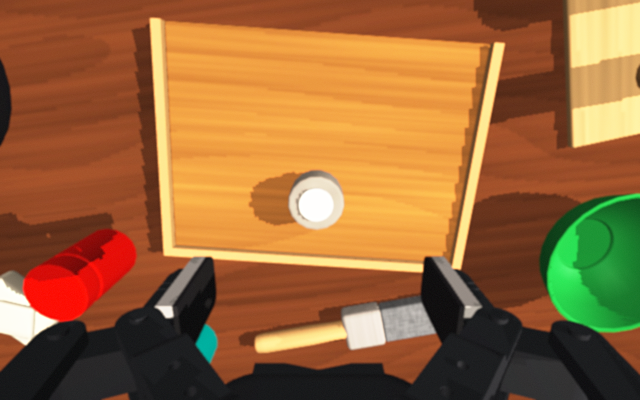

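The wheel's spot is at (316,204), predicted (314,203). I'll align and descend.

```bash
python3 -m pendant '[[[-0.055,-0.015,0.05,-0.003,-0.004,0],[-0.015,0,0.1,0,0,0],[0,0,0.12,0,0,0],[0,0,0.12,0,0.001,0],[0,0,0.12,0,0.001,0],[0,0,0.1,0,0.001,0],[0,0,0.05,0,0,0],[0,0,0,0,0,0]]]' ; python3 -c "
from h import *
to(.6405,.0185,.020,83)"
```

```text
time_s: 33.83
eef_pos: [0.6373, 0.0234, 0.0369]
eef_rot: [-0.009, 0.057, 0.998, 0.002]
wrist_force: [-0.1, 0.5, 0.2]
opening: 0.999
at [0.6373 0.0234 0.0369] yaw 83.5 q [-0.15  0.55  1.54  0.    1.07 -1.61] F [-0.1  0.5  0.2] open 0.999 t 33.83
shift [-0.02  -0.023  0.084] turn [ 0.0008 -0.0057  0.0026] min rows 1
```

```bash
python3 -m pendant '[[[-0.01,-0.02,0.04,0.001,-0.005,0],[0,0,0.03,0,0,0],[0,0,0.01,0,0,0],[0,0,0,0,0,0]]]' ; python3 -c "
from h import *
to(.6405,.0185,.020,83)
c=cam('wrist');cv2.imwrite('pics/w14.png',c['pixels'])"
```

```text
time_s: 34.33
eef_pos: [0.6407, 0.0186, 0.0223]
eef_rot: [0.002, 0.057, 0.998, -0.001]
wrist_force: [-0.0, -0.2, -1.0]
opening: 0.997
at [0.6407 0.0186 0.0223] yaw 83.5 q [-0.16  0.57  1.55 -0.    1.02 -1.61] F [-0.  -0.2 -1. ] open 0.997 t 34.33
shift [ 0.001 -0.001  0.012] turn [-0.0003  0.0011  0.0026] min rows 1
```

View pics/w14.png

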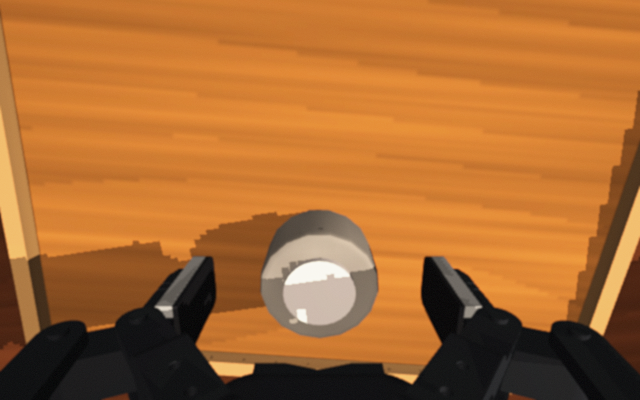

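It is centred at (320,287). I'll go 6 mm lower for a fuller pad grip, then close.

```bash
python3 -m pendant '[[[0,0,0.02,0,0,0],[0,0,0.012,0,0,0],[0,0,0,0,0,0]]]'; python3 -m pendant '[[[0,0,0,0,0,0],[0,0,0,0,0,0],[0,0,0,0,0,0],[0,0,0,0,0,0],[0,0,0,0,0,0],[0,0,0,0,0,0],[0,0,0,0,0,0]]]' 1;  python3 -m pendant '[[[0,0,-0.06,0,0,0],[0,0,-0.15,0,0,0],[0,0,-0.15,0,0,0],[0,0,-0.15,0,0,0],[0,0,-0.15,0,0,0],[0,0,0,0,0,0]]]'; python3 -c "
from h import *
to(.4983,-.322,.16,83)
c=cam('wrist');cv2.imwrite('pics/w15.png',c['pixels'])"
```

```text
time_s: 34.75
eef_pos: [0.6412, 0.0186, 0.0161]
eef_rot: [0.002, 0.057, 0.998, -0.001]
wrist_force: [-0.7, 0.3, 0.1]
opening: 1.0
time_s: 35.62
eef_pos: [0.6416, 0.0186, 0.0165]
eef_rot: [0.003, 0.057, 0.998, -0.001]
wrist_force: [0.7, -0.1, 0.6]
opening: 0.545
time_s: 36.38
eef_pos: [0.6394, 0.019, 0.1535]
eef_rot: [0.001, 0.057, 0.998, -0.001]
wrist_force: [0.7, -0.1, -1.8]
opening: 0.545
at [0.6394 0.019  0.1535] yaw 83.5 q [-0.15  0.39  1.5  -0.    1.24 -1.61] F [ 0.7 -0.1 -1.8] open 0.545 t 36.38
shift [ 0.507 -1.774 -0.032] turn [-0.0003  0.0007  0.0027] min rows 7
```

View pics/w15.png

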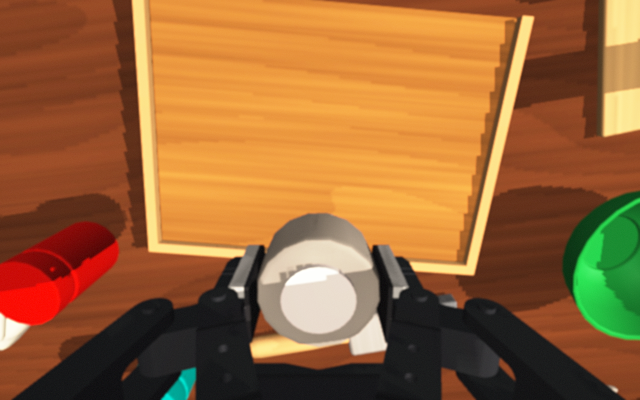

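The wheel is held. I carry it to the plate.

```bash
python3 -m pendant '[[[0.02,-0.08,0,0,0,0],[0.045,-0.16,0,0,0,0],[0.045,-0.16,0,0,0,0],[0.045,-0.16,0,0,0,0],[0.045,-0.16,0,0,0,0],[0.045,-0.16,0,0,0,0],[0.045,-0.16,0,0,0,0],[0.045,-0.16,0,0,0,0],[0.045,-0.16,0,0,0,0],[0.045,-0.16,0,0,0,0],[0.02,-0.08,0,0,0,0],[0,0,0,0,0,0]]]'; python3 -c "
from h import *
to(.4983,-.322,.12,83)"
```

```text
time_s: 37.92
eef_pos: [0.4909, -0.3007, 0.1301]
eef_rot: [-0.017, 0.059, 0.998, 0.006]
wrist_force: [0.1, 0.7, -0.8]
opening: 0.547
at [ 0.4909 -0.3007  0.1301] yaw 83.2 q [-0.75  0.32  1.66 -0.01  1.2  -2.2 ] F [ 0.1  0.7 -0.8] open 0.547 t 37.92
shift [-0.051 -0.102  0.048] turn [ 0.003  -0.0113  0.0014] min rows 1
```

```bash
python3 -m pendant '[[[-0.01,-0.06,-0.02,0.003,-0.011,0],[-0.01,-0.03,0,0,0,0],[0,0,0,0,0,0]]]'; python3 -c "
from h import *
to(.4983,-.322,.12,83)
c=cam('wrist');cv2.imwrite('pics/w16.png',c['pixels']); print(proj(c,(.4983,-.322,.059)))
c=cam('top');cv2.imwrite('pics/t16.png',cv2.resize(c['pixels'][200:300,380:500],None,fx=5,fy=5))"
```

```text
time_s: 38.3
eef_pos: [0.4936, -0.318, 0.1336]
eef_rot: [0.0, 0.058, 0.998, 0.0]
wrist_force: [-1.2, 0.3, -2.6]
opening: 0.545
at [ 0.4936 -0.318   0.1336] yaw 83.4 q [-0.77  0.31  1.66  0.    1.17 -2.23] F [-1.2  0.3 -2.6] open 0.545 t 38.3
shift [-0.025 -0.017  0.068] turn [0.0002 0.0003 0.0021] min rows 1
(np.float64(313.0363937338909), np.float64(214.99364995995472))
```

View pics/w16.png

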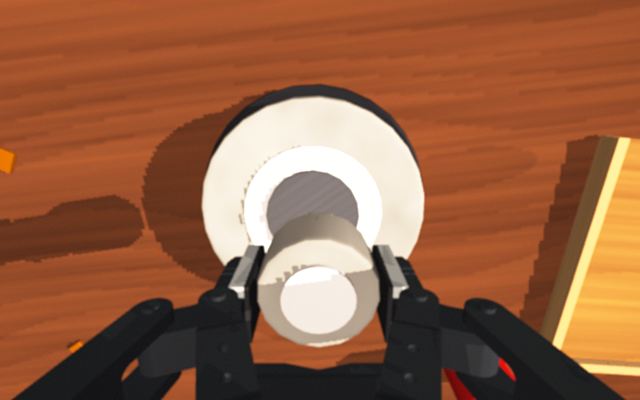

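View pics/t16.png

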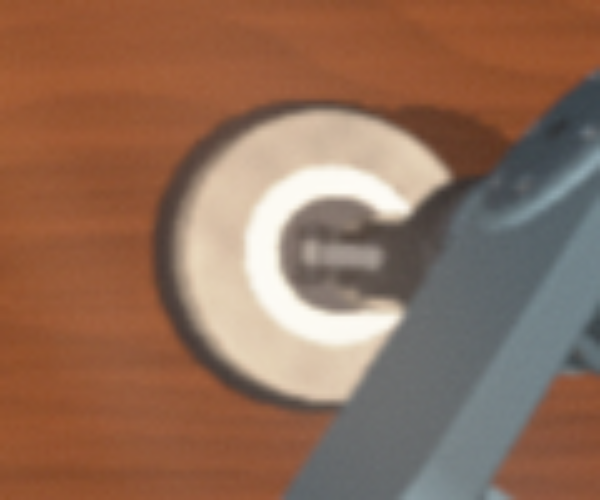

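The ring in the wrist view spans columns 243–382, so its centre is about (312,212). The plate was predicted at (313,215), so the position is confirmed. I'll align and lower.

```bash
python3 -m pendant '[[[-0.022,-0.017,0.05,0,0,0],[0,0,0.07,0,0,0],[0,0,0.07,0,0,0],[0,0,0.05,0,0,0],[0,0,0.02,0,0,0],[0,0,0,0,0,0]]]'; python3 -c "
from h import *
to(.498,-.322,.0635,83)"
```

```text
time_s: 39.15
eef_pos: [0.4974, -0.32, 0.0761]
eef_rot: [-0.001, 0.057, 0.998, 0.001]
wrist_force: [-0.5, 0.6, -2.2]
opening: 0.547
at [ 0.4974 -0.32    0.0761] yaw 83.5 q [-0.77  0.4   1.67  0.    1.07 -2.23] F [-0.5  0.6 -2.2] open 0.547 t 39.15
shift [-0.004 -0.01   0.063] turn [ 0.0009 -0.0006  0.0026] min rows 1
```

```bash
python3 -m pendant '[[[-0.003,-0.01,0.025,0,0,0],[0,0,0.02,0,0,0],[0,0,0.01,0,0,0],[0,0,0,0,0,0]]]';python3 -m pendant '[[[0,0,0.01,0,0,0],[0,0,0,0,0,0]]]';python3 -m pendant '[[[0,0,0.01,0,0,0],[0,0,0,0,0,0]]]';python3 -m pendant '[[[0,0,0.01,0,0,0],[0,0,0,0,0,0]]]'; python3 -c "
from h import *
to(.498,-.322,.0635,83)"
```

```text
time_s: 39.65
eef_pos: [0.4985, -0.3229, 0.0655]
eef_rot: [-0.0, 0.057, 0.998, 0.001]
wrist_force: [-0.1, 0.1, -1.9]
opening: 0.545
time_s: 39.9
eef_pos: [0.4987, -0.3231, 0.0638]
eef_rot: [0.0, 0.057, 0.998, 0.0]
wrist_force: [-0.9, 0.3, -2.3]
opening: 0.543
time_s: 40.15
eef_pos: [0.499, -0.3234, 0.064]
eef_rot: [0.0, 0.057, 0.998, 0.0]
wrist_force: [0.2, 0.5, -1.8]
opening: 0.545
time_s: 40.4
eef_pos: [0.4994, -0.3237, 0.0637]
eef_rot: [0.001, 0.057, 0.998, -0.0]
wrist_force: [-0.1, -0.3, -1.1]
opening: 0.542
at [ 0.4994 -0.3237  0.0637] yaw 83.5 q [-0.77  0.42  1.67  0.    1.05 -2.23] F [-0.1 -0.3 -1.1] open 0.542 t 40.4
shift [0.008 0.008 0.001] turn [-0.0001  0.0004  0.0027] min rows 1
```

The wheel is in contact at 0.0637, as expected. Release.

```bash
python3 -m pendant '[[[0,0,0,0,0,0],[0,0,0,0,0,0],[0,0,0,0,0,0],[0,0,0,0,0,0],[0,0,0,0,0,0],[0,0,0,0,0,0]]]' 0;python3 -m pendant '[[[0,0,-0.05,0,0,0],[0,0,-0.15,0,0,0],[0,0,-0.15,0,0,0],[0,0,-0.15,0,0,0],[0,0,-0.1,0,0,0],[0,0,0,0,0,0]]]'
python3 - <<'E'
from h import *
c=cam("wrist");cv2.imwrite("pics/w17.png",c["pixels"])
for z in (.059,.093): print(proj(c,(.4983,-.322,z)))
to(.484,.309,.20,95)
E
```

```text
time_s: 41.15
eef_pos: [0.4995, -0.3239, 0.0632]
eef_rot: [0.001, 0.057, 0.998, -0.0]
wrist_force: [-0.0, 1.0, -0.3]
opening: 0.998
time_s: 41.9
eef_pos: [0.4996, -0.3241, 0.1903]
eef_rot: [0.002, 0.057, 0.998, -0.001]
wrist_force: [1.3, 0.0, -0.7]
opening: 1.002
(np.float64(320.9422363263598), np.float64(182.7934647420115))
(np.float64(321.2491026475046), np.float64(194.99480437477368))
at [ 0.4992 -0.3237  0.1891] yaw 83.5 q [-0.77  0.26  1.6   0.    1.28 -2.23] F [ 0.4 -0.2  0.4] open 0.997 t 41.95
shift [ 0.434  3.134 -0.058] turn [-0.0003  0.0006 -0.0639] min rows 11
```

View pics/w17.png

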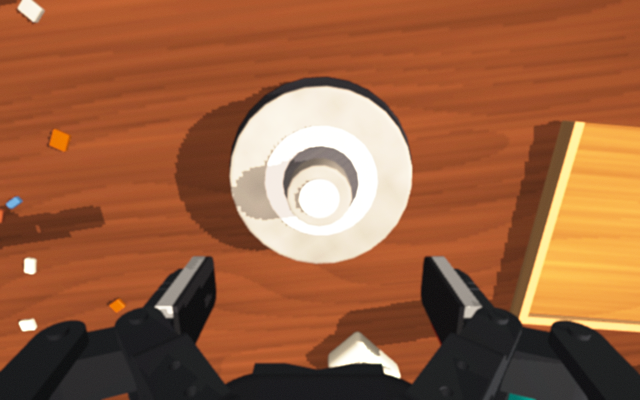

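The wheel's spot is at (320,198), expected (321,195), so it stands within about 3 mm of the plate centre and released. Now I return for the jar.

```bash
python3 -m pendant '[[[0.02,0.15,-0.01,0,0,0],[0.036,0.26,-0.01,0,0,0],[0.036,0.26,-0.01,0,0,0],[0.036,0.26,-0.01,0,0,0],[0.036,0.26,0,0,0,0],[0.036,0.26,0,0,0,0],[0.036,0.26,0,0,0,0],[0.036,0.26,0,0,0,0],[0.036,0.26,0,0,0,0],[0.036,0.26,0,0,0,0],[0.03,0.2,0,0,0,0],[0,0,0,0,0,0]]]'; python3 -c "
from h import *
to(.487,.3105,.19,95)"
```

```text
time_s: 43.45
eef_pos: [0.4776, 0.2368, 0.1839]
eef_rot: [-0.009, 0.059, 0.998, 0.001]
wrist_force: [-0.7, -0.6, -0.7]
opening: 0.998
at [0.4776 0.2368 0.1839] yaw 83.3 q [ 0.23  0.15  1.75  0.01  1.26 -1.22] F [-0.7 -0.6 -0.7] open 0.998 t 43.45
shift [-0.003  0.372 -0.03 ] turn [ 0.0011 -0.0056 -0.0651] min rows 2
```

```bash
python3 -m pendant '[[[0,0.17,-0.02,0,-0.006,-0.03],[0,0.17,0,0,0,-0.035],[0,0,0,0,0,0]]]'
python3 - <<'E'
from h import *
c=cam("wrist");cv2.imwrite("pics/w18.png",c["pixels"])
print(proj(c,(.487,.3105,.088)))
to(.487,.3105,.0575,95)
E
```

```text
time_s: 43.82
eef_pos: [0.4813, 0.3031, 0.1846]
eef_rot: [-0.002, -0.046, 0.999, -0.0]
wrist_force: [-0.8, -0.2, -1.1]
opening: 1.002
(np.float64(327.95329243976295), np.float64(206.75574815163435))
at [0.4813 0.302  0.1845] yaw 95.1 q [ 0.35  0.21  1.67 -0.    1.27 -1.31] F [-0.5 -0.7 -0.7] open 1.001 t 43.88
shift [-0.034  0.041  0.635] turn [-0.0005 -0.0012  0.0007] min rows 3
```

View pics/w18.png

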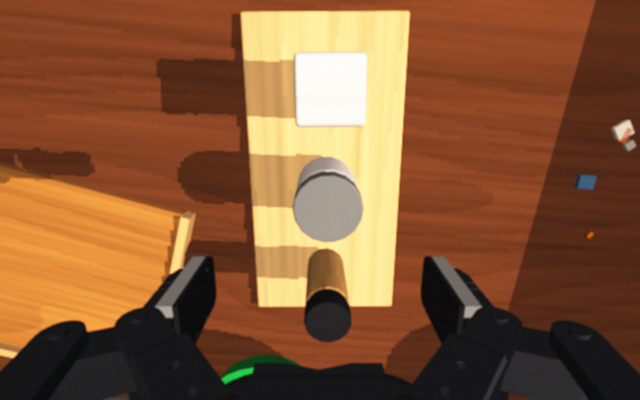

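All three are upright, and the jar at (328,205) matches the prediction. Descend and grip.

```bash
python3 -m pendant '[[[-0.025,0.035,0.05,0,0,0],[-0.005,0,0.12,0,0,0],[0,0,0.12,0,0,0],[0,0,0.12,0,0,0],[0,0,0.1,0,0,0],[0,0,0.06,0,0,0],[0,0,0,0,0,0]]]'; python3 -c "
from h import *
to(.487,.3105,.0575,95)"
```

```text
time_s: 44.75
eef_pos: [0.4875, 0.3017, 0.0622]
eef_rot: [-0.004, -0.037, 0.999, -0.002]
wrist_force: [0.0, -0.2, -0.2]
opening: 0.998
at [0.4875 0.3017 0.0622] yaw 94.3 q [ 0.35  0.39  1.72 -0.    1.04 -1.3 ] F [ 0.  -0.2 -0.2] open 0.998 t 44.75
shift [-0.001  0.044  0.023] turn [-0.0014 -0.0025 -0.0041] min rows 1
```

```bash
python3 -m pendant '[[[0,0.04,0.02,-0.001,-0.002,0],[0,0,0,0,0,0]]]'; python3 -c "
from h import *
to(.487,.3105,.0575,95)"
```

```text
time_s: 45.0
eef_pos: [0.4879, 0.3103, 0.0591]
eef_rot: [0.0, -0.037, 0.999, -0.0]
wrist_force: [-0.3, 0.0, -0.9]
opening: 0.996
at [0.4879 0.3103 0.0591] yaw 94.2 q [ 0.36  0.4   1.72 -0.    1.03 -1.28] F [-0.3  0.  -0.9] open 0.996 t 45.0
shift [0.005 0.001 0.008] turn [-0.0001  0.0002 -0.0044] min rows 1
```

```bash
python3 -m pendant '[[[0.005,0,0.005,0,0,0],[0,0,0,0,0,0],[0,0,0,0,0,0]]]';python3 -m pendant '[[[0,0,0,0,0,0],[0,0,0,0,0,0],[0,0,0,0,0,0],[0,0,0,0,0,0],[0,0,0,0,0,0],[0,0,0,0,0,0],[0,0,0,0,0,0]]]' 1;  python3 -m pendant '[[[0,0,-0.06,0,0,0],[0,0,-0.15,0,0,0],[0,0,-0.15,0,0,0],[0,0,-0.15,0,0,0],[0,0,-0.1,0,0,0],[0,0,0,0,0,0]]]'; python3 -c "
from h import *
to(.6194,-.0628,.18,83.5)"
```

```text
time_s: 45.38
eef_pos: [0.4877, 0.3109, 0.0595]
eef_rot: [0.002, -0.037, 0.999, 0.0]
wrist_force: [-0.1, -0.9, 0.2]
opening: 0.999
time_s: 46.25
eef_pos: [0.4883, 0.311, 0.0601]
eef_rot: [0.002, -0.037, 0.999, 0.0]
wrist_force: [-0.6, -0.8, 1.2]
opening: 0.59
time_s: 47.0
eef_pos: [0.4856, 0.3101, 0.1861]
eef_rot: [-0.0, -0.037, 0.999, -0.0]
wrist_force: [0.2, 0.0, -2.9]
opening: 0.589
at [0.4856 0.3101 0.1861] yaw 94.3 q [ 0.36  0.23  1.65 -0.    1.27 -1.28] F [ 0.2  0.  -2.9] open 0.589 t 47.0
shift [-0.529 -1.909  0.032] turn [-0.0003 -0.0001  0.0597] min rows 7
```

```bash
python3 -m pendant '[[[-0.025,-0.08,0,0,0,0],[-0.05,-0.18,-0.01,0,0,0],[-0.05,-0.18,-0.01,0,0,0],[-0.05,-0.18,-0.01,0,0,0],[-0.05,-0.18,-0.01,0,0,0],[-0.05,-0.18,0,0,0,0],[-0.05,-0.18,0,0,0,0],[-0.05,-0.18,0,0,0,0],[-0.05,-0.18,0,0,0,0],[-0.05,-0.18,0,0,0,0.03],[-0.04,-0.1,0,0,0,0.03],[0,0,0,0,0,0]]]'; python3 -c "
from h import *
to(.6194,-.0628,.10,83.5)"
```

```text
time_s: 48.5
eef_pos: [0.6069, -0.066, 0.1758]
eef_rot: [-0.014, 0.062, 0.998, -0.003]
wrist_force: [0.3, -0.0, -1.8]
opening: 0.595
at [ 0.6069 -0.066   0.1758] yaw 82.9 q [-0.3   0.33  1.54 -0.01  1.3  -1.74] F [ 0.3 -0.  -1.8] open 0.595 t 48.5
shift [-0.071  0.026  0.377] turn [-0.0021 -0.0089 -0.0031] min rows 2
```

```bash
python3 -m pendant '[[[-0.04,0.02,0.05,-0.002,-0.008,-0.003],[0,0,0.1,0,0,0],[0,0,0.1,0,0,0],[0,0,0.07,0,0,0],[0,0,0.04,0,0,0],[0,0,0,0,0,0]]]'; python3 -c "
from h import *
to(.6194,-.0628,.0645,83.5)"
```

```text
time_s: 49.25
eef_pos: [0.6096, -0.061, 0.095]
eef_rot: [-0.006, 0.054, 0.999, 0.001]
wrist_force: [-1.2, -0.0, -1.7]
opening: 0.591
at [ 0.6096 -0.061   0.095 ] yaw 83.8 q [-0.29  0.42  1.6  -0.    1.14 -1.76] F [-1.2 -0.  -1.7] open 0.591 t 49.25
shift [-0.052 -0.004  0.152] turn [ 0.0005 -0.0042  0.0019] min rows 1
```

```bash
python3 -m pendant '[[[-0.04,-0.004,0.05,0,-0.004,0],[-0.008,0,0.04,0,0,0],[0,0,0.03,0,0,0],[0,0,0,0,0,0]]]'; python3 -c "
from h import *
to(.6194,-.0628,.0641,83.5)"
```

```text
time_s: 49.75
eef_pos: [0.6208, -0.0633, 0.0706]
eef_rot: [0.002, 0.054, 0.999, 0.0]
wrist_force: [-0.3, 0.4, -2.1]
opening: 0.587
at [ 0.6208 -0.0633  0.0706] yaw 83.9 q [-0.29  0.47  1.59  0.    1.08 -1.76] F [-0.3  0.4 -2.1] open 0.587 t 49.75
shift [0.007 0.002 0.032] turn [0.0003 0.0009 0.002 ] min rows 1
```

```bash
python3 -m pendant '[[[0.007,0,0.015,0,0,0],[0,0,0.012,0,0,0],[0,0,0,0,0,0]]]'; python3 -m pendant '[[[0,0,0.01,0,0,0],[0,0,0,0,0,0]]]'; python3 -m pendant '[[[0,0,0.01,0,0,0],[0,0,0,0,0,0]]]';python3 -m pendant '[[[0,0,0.01,0,0,0],[0,0,0,0,0,0]]]'
```

```text
time_s: 50.12
eef_pos: [0.6196, -0.0632, 0.0654]
eef_rot: [0.002, 0.054, 0.999, 0.0]
wrist_force: [0.9, -0.2, -1.9]
opening: 0.594
time_s: 50.38
eef_pos: [0.6203, -0.0634, 0.0643]
eef_rot: [0.003, 0.054, 0.999, 0.0]
wrist_force: [0.6, -0.3, -2.1]
opening: 0.587
time_s: 50.62
eef_pos: [0.6212, -0.0636, 0.0645]
eef_rot: [0.004, 0.053, 0.999, -0.0]
wrist_force: [-0.7, -0.5, -2.8]
opening: 0.593
time_s: 50.88
eef_pos: [0.6219, -0.0637, 0.0642]
eef_rot: [0.004, 0.053, 0.999, -0.0]
wrist_force: [-0.9, -0.5, -1.6]
opening: 0.592
```

The jar is in contact at 0.064. Release and raise.

```bash
python3 -m pendant '[[[0,0,0,0,0,0],[0,0,0,0,0,0],[0,0,0,0,0,0],[0,0,0,0,0,0],[0,0,0,0,0,0],[0,0,0,0,0,0]]]' 0;python3 -m pendant '[[[0,0,-0.05,0,0,0],[0,0,-0.15,0,0,0],[0,0,-0.15,0,0,0],[0,0,-0.15,0,0,0],[0,0,-0.15,0,0,0],[0,0,0,0,0,0]]]'
python3 - <<'E'
from h import *
c=cam("wrist");cv2.imwrite("pics/w19.png",c["pixels"]);print(proj(c,(.619,-.062,.092)))
to(.5697,.317,.2,95)
E
```

```text
time_s: 51.62
eef_pos: [0.622, -0.0638, 0.0635]
eef_rot: [0.004, 0.053, 0.999, -0.0]
wrist_force: [-0.1, 0.3, 0.3]
opening: 1.003
time_s: 52.38
eef_pos: [0.6213, -0.0638, 0.201]
eef_rot: [0.005, 0.053, 0.999, -0.0]
wrist_force: [-0.4, -1.3, 0.2]
opening: 1.002
(np.float64(320.35564759428473), np.float64(188.25595100359402))
at [ 0.6203 -0.0635  0.1991] yaw 83.9 q [-0.29  0.31  1.52  0.    1.31 -1.76] F [-0.2 -0.4 -0.4] open 1.001 t 52.42
shift [ 0.454  1.865 -0.008] turn [-0.0002  0.0025 -0.0618] min rows 7
```

View pics/w19.png

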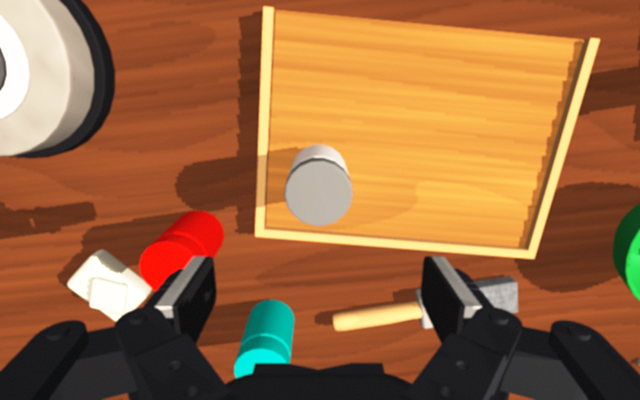

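The jar is back: lid at (319,191), expected (320,188), about 2 mm off. Now the tube.

```bash
python3 -m pendant '[[[0.02,0.08,0,0,0,0],[0.042,0.18,-0.01,0,0,0],[0.042,0.18,-0.01,0,0,0],[0.042,0.18,-0.01,0,0,0],[0.042,0.18,-0.01,0,0,0],[0.042,0.18,0,0,0,0],[0.042,0.18,0,0,0,0],[0.042,0.18,0,0,0,0],[0.042,0.18,0,0,0,0],[0.042,0.18,0,0,0,-0.03],[0.03,0.1,0,0,0,-0.03],[0,0,0,0,0,0]]]'; python3 -c "
from h import *
to(.5697,.317,.19,95)
c=cam('wrist');cv2.imwrite('pics/w20.png',c['pixels']);print(proj(c,(.5697,.317,.103)))"
```

```text
time_s: 53.92
eef_pos: [0.5534, 0.3246, 0.1881]
eef_rot: [-0.013, -0.045, 0.999, 0.0]
wrist_force: [-0.3, -0.2, 0.3]
opening: 0.998
at [0.5534 0.3246 0.1881] yaw 95.1 q [ 0.34  0.38  1.45  0.01  1.34 -1.32] F [-0.3 -0.2  0.3] open 0.998 t 53.92
shift [-0.078 -0.045 -0.011] turn [ 0.0006 -0.008   0.0008] min rows 1
(np.float64(305.0031535240219), np.float64(227.20955616678953))
```

View pics/w20.png

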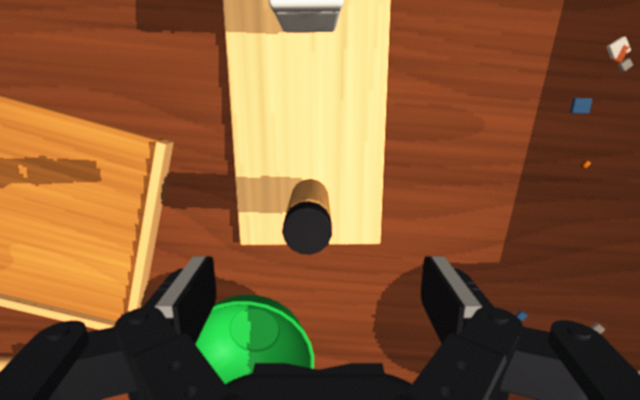

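The tube's cap is at (307,228), as predicted. Align and descend.

```bash
python3 -m pendant '[[[-0.05,-0.035,0.05,0,-0.008,0],[-0.015,0,0.1,0,0,0],[0,0,0.12,0,0,0],[0,0,0.12,0,0,0],[0,0,0.1,0,0,0],[0,0,0.05,0,0,0],[0,0,0,0,0,0]]]'; python3 -c "
from h import *
to(.5697,.317,.073,95)"
```

```text
time_s: 54.85
eef_pos: [0.5656, 0.3129, 0.0705]
eef_rot: [-0.004, -0.037, 0.999, -0.0]
wrist_force: [0.8, -0.5, 0.8]
opening: 1.001
at [0.5656 0.3129 0.0705] yaw 94.3 q [ 0.32  0.51  1.52  0.    1.12 -1.32] F [ 0.8 -0.5  0.8] open 1.001 t 54.85
shift [-0.022  0.019 -0.013] turn [-0.0002 -0.0023 -0.004 ] min rows 1
```

```bash
python3 -m pendant '[[[-0.016,0.02,-0.008,0,-0.002,0],[0,0,0,0,0,0]]]'; python3 -m pendant '[[[0,0,0,0,0,0],[0,0,0,0,0,0],[0,0,0,0,0,0],[0,0,0,0,0,0],[0,0,0,0,0,0],[0,0,0,0,0,0],[0,0,0,0,0,0],[0,0,0,0,0,0]]]' 1;  python3 -m pendant '[[[0,0,-0.06,0,0,0],[0,0,-0.15,0,0,0],[0,0,-0.15,0,0,0],[0,0,-0.15,0,0,0],[0,0,-0.1,0,0,0],[0,0,0,0,0,0]]]'; python3 -c "
from h import *
to(.655,.0999,.19,83.5)"
```

```text
time_s: 55.1
eef_pos: [0.5699, 0.3179, 0.0739]
eef_rot: [0.001, -0.037, 0.999, 0.0]
wrist_force: [-0.6, 0.1, -0.5]
opening: 0.999
time_s: 56.1
eef_pos: [0.5709, 0.3185, 0.0759]
eef_rot: [0.003, -0.037, 0.999, 0.001]
wrist_force: [0.2, 0.3, -0.3]
opening: 0.404
time_s: 56.85
eef_pos: [0.5697, 0.3181, 0.2038]
eef_rot: [0.002, -0.037, 0.999, 0.0]
wrist_force: [0.3, 0.5, -0.9]
opening: 0.405
at [0.5697 0.3181 0.2038] yaw 94.3 q [ 0.33  0.37  1.43 -0.    1.34 -1.32] F [ 0.3  0.5 -0.9] open 0.405 t 56.85
shift [-0.344 -1.12   0.07 ] turn [0.0003 0.0013 0.0599] min rows 4
```

```bash
python3 -m pendant '[[[-0.025,-0.08,0,0,0,0],[-0.05,-0.16,0,0,0,0],[-0.05,-0.16,0,0,0,0],[-0.05,-0.16,0,0,0,0],[-0.05,-0.16,0,0,0,0],[-0.05,-0.16,0,0,0,0],[-0.05,-0.14,0,0,0,0.03],[-0.03,-0.06,0,0,0,0.03],[0,0,0,0,0,0]]]'; python3 -c "
from h import *
to(.655,.0999,.11,83.5)"
```

```text
time_s: 57.98
eef_pos: [0.6531, 0.0905, 0.1902]
eef_rot: [-0.008, 0.061, 0.998, -0.002]
wrist_force: [0.1, -0.6, -1.2]
opening: 0.404
at [0.6531 0.0905 0.1902] yaw 83.0 q [-0.04  0.41  1.4  -0.    1.34 -1.49] F [ 0.1 -0.6 -1.2] open 0.404 t 57.98
shift [-0.01   0.05   0.401] turn [-0.0017 -0.0047 -0.0025] min rows 2
```

```bash
python3 -m pendant '[[[0,0.04,0.05,-0.002,-0.004,-0.002],[0,0,0.1,0,0,0],[0,0,0.1,0,0,0],[0,0,0.08,0,0,0],[0,0,0.04,0,0,0],[0,0,0,0,0,0]]]'; python3 -c "
from h import *
to(.655,.0999,.08,83.5)"
```

```text
time_s: 58.72
eef_pos: [0.6504, 0.1012, 0.1071]
eef_rot: [-0.004, 0.054, 0.999, 0.001]
wrist_force: [-0.2, 0.1, -0.6]
opening: 0.398
at [0.6504 0.1012 0.1071] yaw 83.8 q [-0.03  0.49  1.47  0.    1.19 -1.49] F [-0.2  0.1 -0.6] open 0.398 t 58.73
shift [-0.025 -0.004  0.135] turn [ 0.0004 -0.0026  0.0018] min rows 1
```

```bash
python3 -m pendant '[[[-0.018,-0.004,0.045,0,-0.003,0],[0,0,0.035,0,0,0],[0,0,0.025,0,0,0],[0,0,0,0,0,0]]]'; python3 -m pendant '[[[0,0,0.01,0,0,0],[0,0,0.01,0,0,0],[0,0,0,0,0,0]]]';  python3 -m pendant '[[[0,0,0.01,0,0,0],[0,0,0,0,0,0]]]'; python3 -c "
from h import *
to(.655,.0999,.08,83.5)"
```

```text
time_s: 59.22
eef_pos: [0.6554, 0.0997, 0.0863]
eef_rot: [0.003, 0.054, 0.999, 0.001]
wrist_force: [0.2, -0.5, -1.1]
opening: 0.404
time_s: 59.6
eef_pos: [0.6559, 0.0997, 0.0827]
eef_rot: [0.003, 0.054, 0.999, 0.001]
wrist_force: [-0.0, -0.3, -0.5]
opening: 0.407
time_s: 59.85
eef_pos: [0.656, 0.0998, 0.0808]
eef_rot: [0.003, 0.054, 0.999, 0.001]
wrist_force: [0.2, -0.1, -0.8]
opening: 0.402
at [0.656  0.0998 0.0808] yaw 83.8 q [-0.03  0.52  1.48  0.    1.13 -1.49] F [ 0.2 -0.1 -0.8] open 0.402 t 59.85
shift [0.005 0.    0.004] turn [0.0005 0.002  0.0017] min rows 1
```

```bash
python3 -m pendant '[[[0,0,0.01,0,0,0],[0,0,0,0,0,0]]]';  python3 -m pendant '[[[0,0,0.01,0,0,0],[0,0,0,0,0,0]]]'; python3 -m pendant '[[[0,0,0.008,0,0,0],[0,0,0,0,0,0]]]'
```

```text
time_s: 60.1
eef_pos: [0.657, 0.0997, 0.0801]
eef_rot: [0.004, 0.054, 0.999, 0.001]
wrist_force: [-0.1, 0.1, -1.2]
opening: 0.402
time_s: 60.35
eef_pos: [0.6581, 0.0997, 0.0801]
eef_rot: [0.006, 0.054, 0.999, 0.001]
wrist_force: [0.0, 0.4, -1.1]
opening: 0.4
time_s: 60.6
eef_pos: [0.6589, 0.0997, 0.08]
eef_rot: [0.007, 0.054, 0.999, 0.001]
wrist_force: [-0.6, -0.6, -1.4]
opening: 0.403
```

The tube is in contact at 0.080, as expected. Release and check.

```bash
python3 -m pendant '[[[0,0,0,0,0,0],[0,0,0,0,0,0],[0,0,0,0,0,0],[0,0,0,0,0,0],[0,0,0,0,0,0],[0,0,0,0,0,0]]]' 0;python3 -m pendant '[[[0,0,-0.05,0,0,0],[0,0,-0.15,0,0,0],[0,0,-0.15,0,0,0],[0,0,-0.15,0,0,0],[0,0,-0.1,0,0,0],[0,0,0,0,0,0]]]'
python3 - <<'E'
from h import *
c=cam("wrist");cv2.imwrite("pics/w21.png",c["pixels"]);print(proj(c,(.6545,.0998,.107)))
to(.4064,.3038,.2,95)
E
```

```text
time_s: 61.35
eef_pos: [0.6584, 0.0997, 0.0786]
eef_rot: [0.006, 0.054, 0.999, 0.001]
wrist_force: [0.4, 0.0, -1.0]
opening: 0.996
time_s: 62.1
eef_pos: [0.6575, 0.0996, 0.2059]
eef_rot: [0.007, 0.054, 0.999, 0.001]
wrist_force: [-0.1, 0.4, -0.1]
opening: 1.002
(np.float64(317.78851765332877), np.float64(190.9603309614))
at [0.6569 0.0996 0.2047] yaw 83.8 q [-0.03  0.39  1.4   0.    1.34 -1.49] F [-0.2 -0.3 -0.2] open 0.999 t 62.15
shift [1.355 0.88  0.008] turn [ 0.0002  0.004  -0.0621] min rows 6
```

View pics/w21.png

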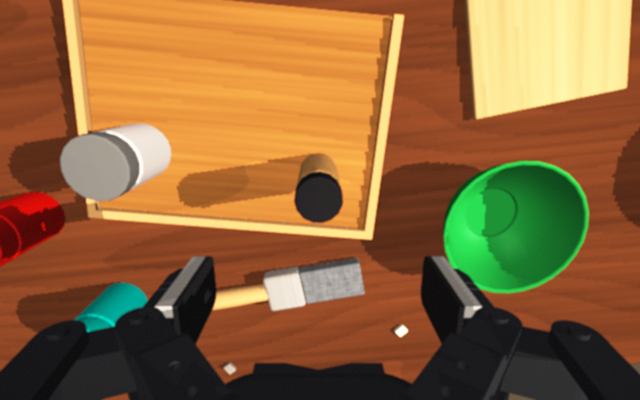

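The tube stands with its cap at (319,197), expected (318,191), so it is about 4 mm too far, well within 14 mm. Now the tin.

```bash
python3 -m pendant '[[[0.07,0.045,0,0,0,0],[0.13,0.085,0,0,0,0],[0.13,0.085,0,0,0,0],[0.13,0.085,0,0,0,0],[0.13,0.085,0,0,0,0],[0.13,0.085,0,0,0,0],[0.13,0.085,0,0,0,0],[0.13,0.085,0,0,0,0],[0.13,0.085,0,0,0,0],[0.13,0.085,0,0,0,-0.03],[0.06,0.02,0,0,0,-0.03],[0,0,0,0,0,0]]]'; python3 -c "
from h import *
to(.4064,.3038,.17,95)
c=cam('wrist');cv2.imwrite('pics/w22.png',c['pixels']);print(proj(c,(.4064,.3038,.096)))"
```

```text
time_s: 63.65
eef_pos: [0.3875, 0.2999, 0.187]
eef_rot: [-0.009, -0.045, 0.999, -0.001]
wrist_force: [0.2, -0.2, 0.0]
opening: 1.008
at [0.3875 0.2999 0.187 ] yaw 95.1 q [ 0.41  0.05  1.85  0.    1.26 -1.25] F [ 0.2 -0.2  0. ] open 1.008 t 63.65
shift [-0.097  0.011  0.083] turn [-0.0006 -0.0058  0.0006] min rows 1
(np.float64(321.5379693015655), np.float64(228.21925493768452))
```

View pics/w22.png

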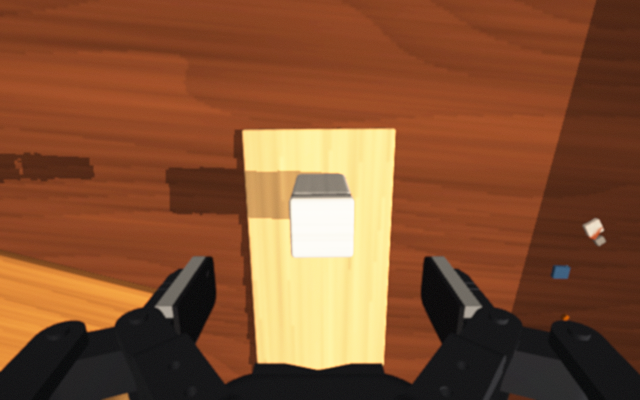

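The tin is at (322,227), as predicted and square to the jaws.

```bash
python3 -m pendant '[[[-0.06,0.01,0.05,0,-0.006,0],[-0.03,0,0.12,0,0,0],[0,0,0.12,0,0,0],[0,0,0.12,0,0,0],[0,0,0.1,0,0,0],[0,0,0.05,0,0,0],[0,0,0.02,0,0,0],[0,0,0,0,0,0]]]'; python3 -c "
from h import *
to(.4064,.3038,.064,95.6)"
```

```text
time_s: 64.7
eef_pos: [0.4088, 0.3006, 0.0658]
eef_rot: [0.001, -0.035, 0.999, -0.001]
wrist_force: [-0.6, 0.7, 0.7]
opening: 0.999
at [0.4088 0.3006 0.0658] yaw 94.0 q [ 0.4   0.25  1.9  -0.    0.99 -1.24] F [-0.6  0.7  0.7] open 0.999 t 64.7
shift [0.011 0.017 0.009] turn [-0.0008  0.0004 -0.009 ] min rows 1
```

```bash
python3 -m pendant '[[[0.01,0.015,0,0,0,-0.009],[0,0,0,0,0,0]]]'; python3 -m pendant '[[[0,0,0,0,0,0],[0,0,0,0,0,0],[0,0,0,0,0,0],[0,0,0,0,0,0],[0,0,0,0,0,0],[0,0,0,0,0,0],[0,0,0,0,0,0]]]' 1;  python3 -m pendant '[[[0,0,-0.06,0,0,0],[0,0,-0.15,0,0,0],[0,0,-0.15,0,0,0],[0,0,-0.15,0,0,0],[0,0,-0.1,0,0,0],[0,0,0,0,0,0]]]'; python3 -c "
from h import *
to(.557,.0369,.18,83.2)"
```

```text
time_s: 64.95
eef_pos: [0.4074, 0.304, 0.0671]
eef_rot: [0.002, -0.05, 0.999, -0.001]
wrist_force: [-0.4, -0.1, 0.5]
opening: 0.998
time_s: 65.82
eef_pos: [0.4081, 0.3045, 0.0682]
eef_rot: [0.003, -0.05, 0.999, -0.0]
wrist_force: [0.4, -0.3, 0.6]
opening: 0.529
time_s: 66.58
eef_pos: [0.4056, 0.304, 0.1951]
eef_rot: [0.001, -0.05, 0.999, -0.001]
wrist_force: [0.4, -0.7, -1.9]
opening: 0.529
at [0.4056 0.304  0.1951] yaw 95.7 q [ 0.41  0.06  1.81 -0.    1.26 -1.26] F [ 0.4 -0.7 -1.9] open 0.529 t 66.58
shift [-0.62  -1.404  0.08 ] turn [-0.0006  0.0008  0.0695] min rows 6
```

```bash
python3 -m pendant '[[[-0.03,-0.07,0,0,0,0],[-0.062,-0.14,0,0,0,0],[-0.062,-0.14,0,0,0,0],[-0.062,-0.14,0,0,0,0],[-0.062,-0.14,0,0,0,0],[-0.062,-0.14,0,0,0,0],[-0.062,-0.14,0,0,0,0],[-0.062,-0.14,0,0,0,0],[-0.062,-0.14,0,0,0,0.03],[-0.05,-0.1,0,0,0,0.04],[0,0,0,0,0,0]]]'; python3 -c "
from h import *
to(.558,.0369,.11,83.2)"
```

```text
time_s: 67.95
eef_pos: [0.5413, 0.0391, 0.1803]
eef_rot: [-0.011, 0.064, 0.998, -0.004]
wrist_force: [-0.1, 0.1, -2.2]
opening: 0.524
at [0.5413 0.0391 0.1803] yaw 82.7 q [-0.14  0.18  1.72 -0.01  1.27 -1.58] F [-0.1  0.1 -2.2] open 0.524 t 67.95
shift [-0.092  0.003  0.349] turn [-0.0029 -0.0067 -0.003 ] min rows 2
```

```bash
python3 -m pendant '[[[-0.06,0.003,0.05,-0.003,-0.006,-0.003],[-0.01,0,0.08,0,0,0],[0,0,0.08,0,0,0],[0,0,0.06,0,0,0],[0,0,0.03,0,0,0],[0,0,0,0,0,0]]]'; python3 -c "
from h import *
to(.558,.0369,.072,83.2)"
```

```text
time_s: 68.7
eef_pos: [0.5523, 0.04, 0.1124]
eef_rot: [-0.004, 0.056, 0.998, 0.001]
wrist_force: [0.0, 0.3, -1.1]
opening: 0.528
at [0.5523 0.04   0.1124] yaw 83.6 q [-0.14  0.28  1.75  0.    1.12 -1.6 ] F [ 0.   0.3 -1.1] open 0.528 t 68.7
shift [-0.031 -0.013  0.202] turn [ 0.0006 -0.0024  0.0023] min rows 1
```

```bash
python3 -m pendant '[[[-0.025,-0.012,0.05,0,-0.002,0.002],[0,0,0.06,0,0,0],[0,0,0.04,0,0,0],[0,0,0.02,0,0,0],[0,0,0,0,0,0]]]'; python3 -c "
from h import *
to(.558,.0369,.0722,83.2)"
```

```text
time_s: 69.32
eef_pos: [0.5581, 0.0368, 0.0768]
eef_rot: [0.001, 0.059, 0.998, 0.001]
wrist_force: [-0.3, -1.5, -2.2]
opening: 0.53
at [0.5581 0.0368 0.0768] yaw 83.2 q [-0.15  0.33  1.76  0.    1.05 -1.6 ] F [-0.3 -1.5 -2.2] open 0.53 t 69.33
shift [0.001 0.    0.023] turn [0.0005 0.0003 0.0002] min rows 1
```

```bash
python3 -m pendant '[[[0,0,0.012,0,0,0],[0,0,0.01,0,0,0],[0,0,0,0,0,0]]]';  python3 -m pendant '[[[0,0,0.01,0,0,0],[0,0,0,0,0,0]]]'; python3 -m pendant '[[[0,0,0.01,0,0,0],[0,0,0,0,0,0]]]'; python3 -m pendant '[[[0,0,0.01,0,0,0],[0,0,0,0,0,0]]]'
```

```text
time_s: 69.7
eef_pos: [0.5586, 0.0368, 0.0729]
eef_rot: [0.001, 0.059, 0.998, 0.001]
wrist_force: [-0.4, 0.7, -1.6]
opening: 0.525
time_s: 69.95
eef_pos: [0.5596, 0.0366, 0.0726]
eef_rot: [0.002, 0.059, 0.998, 0.001]
wrist_force: [0.1, 0.2, -2.4]
opening: 0.526
time_s: 70.2
eef_pos: [0.5604, 0.0365, 0.0724]
eef_rot: [0.003, 0.059, 0.998, 0.0]
wrist_force: [-0.4, -0.2, -1.5]
opening: 0.528
time_s: 70.45
eef_pos: [0.5612, 0.0364, 0.0723]
eef_rot: [0.003, 0.059, 0.998, 0.0]
wrist_force: [-0.0, -0.5, -1.9]
opening: 0.526
```

The tin is in contact. Release, raise, and retreat toward the robot so the top camera sees clearly.

```bash
python3 -m pendant '[[[0,0,0,0,0,0],[0,0,0,0,0,0],[0,0,0,0,0,0],[0,0,0,0,0,0],[0,0,0,0,0,0],[0,0,0,0,0,0]]]' 0;python3 -m pendant '[[[0,0,-0.05,0,0,0],[0,0,-0.15,0,0,0],[0,0,-0.15,0,0,0],[0,0,-0.15,0,0,0],[0,0,-0.15,0,0,0],[0,0,0,0,0,0]]]'; python3 -m pendant '[[[0.1,0.2,-0.1,0,0,0],[0.1,0.2,-0.1,0,0,0],[0.1,0.2,0,0,0,0],[0.1,0.2,0,0,0,0],[0.1,0.2,0,0,0,0],[0.1,0.2,0,0,0,0],[0.1,0.2,0,0,0,0],[0,0,0,0,0,0],[0,0,0,0,0,0]]]'
python3 - <<'E'
from h import *
c=cam("top");cv2.imwrite("pics/t23.png",c["pixels"])
a=cv2.imread("pics/top0.png")[150:290,240:490];b=c["pixels"][150:290,240:490]
cv2.imwrite("pics/cmp.png",cv2.resize(np.vstack([a,b]),None,fx=2.1,fy=2.1,interpolation=cv2.INTER_CUBIC))
def meas(im,f,z,x0,x1,y0,y1):
    im=im.astype(int);mx=im.max(2);m=f(mx,mx-im.min(2));k=np.zeros(m.shape,np.uint8);k[y0:y1,x0:x1]=m[y0:y1,x0:x1]
    n,l,s,ce=cv2.connectedComponentsWithStats(k);i=1+np.argmax(s[1:,4]);return onz(c,*ce[i],z)[:2],s[i,4]
o=cv2.imread("pics/top0.png")
for n,f,z,r in(("tube",lambda m,s:m<95,.107,(265,297,178,210)),("jar",lambda m,s:s<40,.092,(328,362,186,224)),("tin",lambda m,s:(s<45)&(m>150),.1,(288,326,212,248))):
    p,q=meas(o,f,z,*r),meas(c["pixels"],f,z,*r);print(n,"before",p[0].round(4),p[1],"now",q[0].round(4),q[1],"moved mm",round(np.linalg.norm(q[0]-p[0])*1e3,1))
to(.4,.2,.3)
E
```

```text
time_s: 71.2
eef_pos: [0.5613, 0.0363, 0.0716]
eef_rot: [0.004, 0.059, 0.998, 0.0]
wrist_force: [0.4, 0.6, 1.0]
opening: 0.997
time_s: 71.95
eef_pos: [0.5606, 0.0362, 0.209]
eef_rot: [0.005, 0.059, 0.998, 0.0]
wrist_force: [0.2, 0.0, 0.4]
opening: 1.001
time_s: 73.08
eef_pos: [0.4477, 0.3378, 0.2424]
eef_rot: [0.0, 0.06, 0.998, -0.001]
wrist_force: [-0.1, -0.6, 0.3]
opening: 0.998
tube before [0.6556 0.0982] 124 now [0.6592 0.0969] 122 moved mm 3.8
jar before [ 0.6175 -0.0618] 321 now [ 0.6201 -0.063 ] 315 moved mm 2.9
tin before [0.5574 0.0369] 323 now [0.5595 0.0362] 321 moved mm 2.2
at [0.4478 0.3376 0.2424] yaw 83.1 q [ 0.44  0.14  1.63 -0.    1.37 -1.01] F [-0.6 -0.2 -0.9] open 0.996 t 73.12
shift [ 0.154 -0.712 -0.287] turn [-0.0007  0.0002  0.    ] min rows 3
```

View pics/cmp.png

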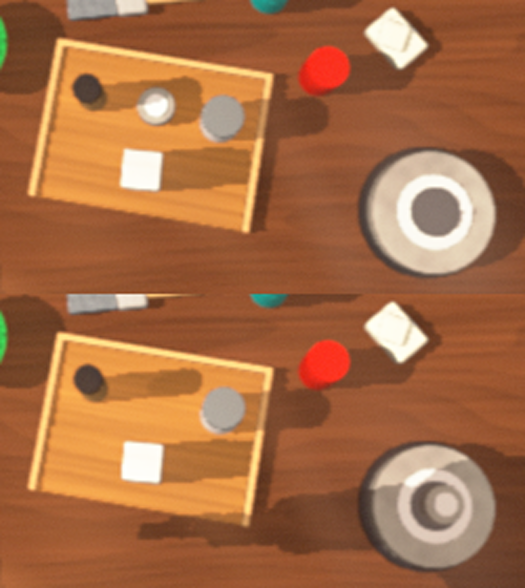

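The compare picture shows the three containers back in place, 2–4 mm from their starts, and the bystanders unmoved. One more check on the wheel in the top view.

Run:
```python
from h import *
c=cam("top");print("expected top-centre px",np.round(proj(c,(.4983,-.3223,.093)),1))
cv2.imwrite("pics/wh.png",cv2.resize(c["pixels"][215:285,410:490],None,fx=7,fy=7,interpolation=cv2.INTER_CUBIC))
print(np.abs(telemetry.get_obs()["dq"]).max())
```

```text
expected top-centre px [451.4 250.4]
0.011924534684713491
```

View pics/wh.png

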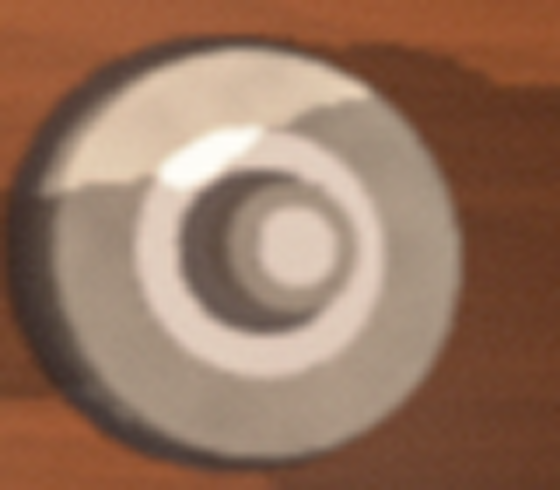

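The wheel's spot is at crop (298,246), which is (452.1, 249.7). The expected position is (451.4, 250.4), so the wheel is within about 2 mm of centre. Handing in.

```bash
python3 -c "
from bench import ctrl
print(ctrl.hand_in())"
```

```text
the job is handed in; nothing more can be done
None
```

I moved the tin, jar and tube onto the side board, stood the wheel on the lap plate, then put the jar, tube and tin back on the caddy. I handed in at about 73 s of the 144 s; no verdict was reported.

- **Containers:** in the last top view they stand upright 2.2 mm (tin), 2.9 mm (jar) and 3.8 mm (tube) from where they started; the limit is 14 mm.
- **Wheel:** it stands upright on the plate, about 2–3 mm off centre in both the wrist and top views; the limit is 12 mm.
- **Bystanders:** the stone shows no shift in the before-and-after crops. The crops cover only part of the bowl and brush, and those parts look unmoved.
- **Arm:** it was clear of everything and at rest before hand-in.

**Checks that disagreed:**
- The side camera read about 6–9 mm off in y against the top and wrist cameras, so I did not use it for positions.
- The wrist force hardly changed at set-down. I judged contact by the tool stopping within about 1 mm of the expected height.

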